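Clear the trimming plate through its drop gate

ROBOT

A 6-joint arm with a two-finger parallel gripper is mounted at the origin on a cart in front of the work surface, level with it; the furniture and walls round the work are solid. World frame = base frame: x ahead of the robot, y to its left, z up, the work surface at z = 0. Lengths are in m, angles in rad, forces in N, time in s.
With the tool pointing down it reaches from about 0.35 to 0.775 m from the base axis. Payload 7.3 kg.
Tool frame: the origin (TCP) lies at the centre of the arm's flange, where the gripper is bolted on; the fingertips stand 178 mm ahead of it and the grasp point (between the pads) lies 159 mm ahead of it (grasp_offset is the z of the grasp point in the tool frame, in m); z points along the fingers, y is the line along which they close (so a half turn about z gives the same grasp; the last joint's range is limited). The gripper opens to 92 mm and grips with 3 to 60 N. Pads are 19 mm wide; open, the fingers measure 130 mm over their backs; the gripper's body (75 mm by 190 mm) begins 47 mm behind the grasp point.
Start: joints at [-1.454, 0.342, 1.524, -0, 1.275, -0.146], TCP at [0.136, -0.507, 0.405] pointing down, gripper open.
Joint ranges: [-2.53, 2.53], [-0.77, 2.02], [0.04, 2.7], [-1, 4.14], [0.28, 2.66], [-3.11, 3.11]. Speed limits (rad/s): [2.57, 2.57, 3.14, 3.14, 3.14, 3.14].

INTERFACE

Orientations are given as a rotation vector (axis times angle).
In Python, from cell import * gives the robot as it stands.
- The arm moves only by the tool arm_command, never from a script. Its arguments are lists of equal length, an entry for each row: "xyz": the shift along the tool's x, y, z in cm, a list of three; "delta_rot": the turn, a rotation vector about the tool's x, y, z in rad, a list of three; "fingers": the closure in counts, from 0 (fully open) to 255 (shut). In form: {"xyz": [[dx, dy, dz], ...], "delta_rot": [[ax, ay, az], ...], "fingers": [fingers, ...]}. A call has 1 to 5 rows; each row shifts and turns the commanded pose from where the row before left it, along the tool's axes as they then stand; what a row does not reach is not made up. A row lasts 1/8 s, in which the tool goes at most 62.5 mm and 10.7 degrees, less where a joint would pass 70% of its speed; a pose out of reach is approached as far as the arm can. A call is refused whole if a number of a shift passes 6.25 or a number of a turn 0.188, either way. A call with a gripper value outside its range is refused whole. The fingers move at their own pace and stop on an object; the grip force is fixed at half the most. Time passes only in rows, so rows that do not move let the fingers close. It gives the time, the measured TCP pose, the force, the opening and the grip force at its end, in the units of the state.
- state(): the state, without advancing time (a new reading comes with each control period).
- camera(name): name is "side" or "top"; returns the picture (400x640x3 uint8, red, green, blue); there is no depth.
- get_calibration(name): a dict with "fovy" (degrees; the focal length in pixels is half the picture's height over the tangent of half this angle, whatever the lens; pixels are square), "cx", "cy" (the principal point, pixels), "distortion" ([k1, k2, p1, p2, k3] as OpenCV has them; the pictures are not rectified), "view" (4x4, takes a point from world to camera coordinates). Camera axes: x right, y up, looking along -z (the intrinsics and any distortion apply to the point x, -y, -z); pixel columns grow to the right and rows downward; lengths in m; the calibration is good to about 2 mm. A picture is of the moment at which its call begins. get_calibration takes no time and is no camera call.
- sign_off(): hands the job in; it is judged then, once.
The state is a dict: "time_s": time; "qpos": joint angles; "qd": joint speeds; "effort": joint torques, N m; "ee_pos": TCP position; "eef_rot": TCP orientation; "contact_force": force on the tool from outside, world axes, zero at the start; "moment": the same for the moment, N m; "finger_gap": opening from 0.0 (shut) to 1.0 (fully open); "grip_force": force on a finger pad.
Only numpy, scipy, OpenCV 4.12 (cv2) and the standard library are available. Lean on these libraries where they do the work, as an engineer would, in place of code of your own. Each camera call takes 0.05 s, during which the arm holds its last target. There are 200 camera calls.

TASK

Set the one or two blanks that lie on the trimming plate wholly onto the plywood board, the way up they lie, pull the black knob straight up to its out detent so that the drop gate opens, and sweep all the chips off the plate into the catch tray with the scraper block, never touching a chip with the fingers. Then put the scraper block back upright and lengthwise, wholly on its rubber pad, and push the knob fully in again to shut the gate; leave the tin, cup and tape roll where they are.

Things in the scene. Friction and masses are not known exactly. Their poses are not given: they have to be found in the camera images.
- station: fixed metal trimming station; origin on the bench under its plate's middle; x across the plate, y along it towards drop gate and catch tray, z up. The plate has fixed rims 15 mm high, 10 mm thick on three sides (-x, +x, -y); the drop gate closes its +y end. Beside it, at x +145, y +85 mm, a grey pedestal 66 x 70 mm, 75 mm high, carries the push-pull knob
- plate_top (a point): middle of the plate's level upper surface, 75 mm above the bench, axes of the station; area between the rims 180 mm (x) by 270 mm (y), so its edges are at x +-90, y +-135 mm
- tray_floor (a point): middle of the fixed catch tray's inner floor, 6 mm above the bench, axes of the station, 191 mm in y from the plate's middle. Open at the top, inside 184 mm (x) by 88 mm (y), side and far walls 60 mm above its floor; chips pushed off the plate's +y edge drop into it
- knob (a joint): push-pull knob on the pedestal, works the gate; metres pulled straight up: 0 = fully in (gate shut), 0.020 = fully out, its on detent (gate open). An over-centre spring snaps it to either end: about 7 N takes it past the middle (0.010) either way and it stays at the end where it was left; stops at both ends
- knob_grip (a point): centre of the knob's black head, a disc 36 mm across and 26 mm high (13 mm above and below this point), which moves with the knob; when the knob is in, this point is 106 mm above the bench and 31 mm above the pedestal's top; knob axis vertical
- gate (a joint): drop gate, a steel strip 176 mm wide and 6 mm thick standing across the plate's +y end (4 mm past the edge); metres it has dropped, equal to the knob's value: at 0 it stands 15 mm above the plate, at 0.020 its top is 5 mm below the plate
- scraper: loose wooden scraper block with a rubber sole, about 0.25 kg; origin at the centre of its underside, z up; base 140 mm (x) by 44 mm (y) by 24 mm high, with an upright grip rib on top 90 mm (x) by 24 mm (y) whose top is 66 mm above the underside; take it across the rib's 24 mm. Its long x side is the sweeping face
- rest_pad: fixed black rubber pad, 190 mm (x) by 80 mm (y) by 3 mm, on which the scraper block stands lengthwise at the start; origin at the centre of its underside on the bench. It may lie to the left or to the right of the station
- parts_board: fixed plywood board, 180 mm (x) by 110 mm (y) by 4 mm, for finished blanks; origin at the centre of its underside on the bench. It lies on the other side of the station from the rest pad
- blank_0: loose blank, a block of pale tooling board 48 mm (x) by 82 mm (y) by 36 mm high, 50 g, lying on the plate at the start with its long side roughly across the plate; origin at the centre of its underside; one or two blanks are present
- blank_1: loose blank, a block of pale tooling board 48 mm (x) by 82 mm (y) by 36 mm high, 50 g, lying on the plate at the start with its long side roughly across the plate; origin at the centre of its underside; one or two blanks are present
- chip_0: loose chip, a stepped scrap of pale tooling board about 36 x 26 mm and 16 mm high, 15 g, on the plate at the start; origin at the centre of its underside; three to five of the six chips are present
- chip_1: loose chip, a stepped scrap of pale tooling board about 32 x 28 mm and 18 mm high, 15 g, on the plate at the start; origin at the centre of its underside; three to five of the six chips are present
- chip_2: loose chip, a stepped scrap of pale tooling board about 38 x 24 mm and 15 mm high, 15 g, on the plate at the start; origin at the centre of its underside; three to five of the six chips are present
- chip_3: loose chip, a stepped scrap of pale tooling board about 30 x 26 mm and 20 mm high, 15 g, on the plate at the start; origin at the centre of its underside; three to five of the six chips are present
- chip_4: loose chip, a stepped scrap of pale tooling board about 34 x 24 mm and 18 mm high, 15 g, on the plate at the start; origin at the centre of its underside; three to five of the six chips are present
- chip_5: loose chip, a stepped scrap of pale tooling board about 34 x 28 mm and 14 mm high, 15 g, on the plate at the start; origin at the centre of its underside; three to five of the six chips are present
- filler_tin: bystander: loose filler tin, 116 mm across, 98 mm high, standing on the bench; origin under its centre
- mixing_cup: bystander: loose clear plastic cup, 67 mm across, 70 mm high; origin under its centre
- masking_tape: bystander: loose roll of tape lying flat, 104 mm across, 25 mm high; origin under its centre
Not all that is in view belongs to the job. Leave any green look-alike of the blank_1 alone. Leave any turquoise look-alike of the chip_0 alone.

How it is judged:
By the outcome, as a careful person would: the job done as asked, in the order asked, and still so for the second after the job is handed in, with the robot touching nothing.
Of blank_0, blank_1 only 1 to 2 are there at a start; the rules pass over those that are not, and their reading is None.
Of chip_0, chip_1, chip_2, chip_3, chip_4, chip_5 only 3 to 5 are there at a start; the rules pass over those that are not, and their reading is None.
At some moment in a run one of scraper, blank_0, blank_1 may be knocked a few centimetres aside while the robot is not near it.
It also fails if it takes over 208 s, if anything falls off the work surface, if the arm or the gripper's body presses on something with over 40 N, if the wrist force passes 120 N, or if a joint passes its speed limit or range.

## Working session

There is one attempt and no reset: what is moved stays moved. The work goes in short steps, Python scripts to look and compute and a tool call to move; the robot and the scene stay as the last step left them, time stands still between calls to the robot, and variables do not carry over. Pictures are saved under pics/ and viewed, at most 14 in all, crops included, and the job is handed in when it is done.

Besides the shell and the picture viewer there is one more tool, called after "Request:" as name(argument=value, ...), one argument or row to a line, values as JSON. arm_command: Moves the arm, as the interface text tells. Its arguments: {"type":"object","properties":{"xyz":{"type":"array","items":{"type":"array","items":{"type":"number"}}},"delta_rot":{"type":"array","items":{"type":"array","items":{"type":"number"}}},"fingers":{"type":"array","items":{"type":"number"}}},"required":["xyz","delta_rot","fingers"]}

```bash
mkdir -p pics; ls; python3 - <<'E'
from cell import *
import cv2
for n in("top","side"):
    c=get_calibration(n);print(n,{k:(v.tolist() if hasattr(v,'tolist') else v) for k,v in c.items()})
    cv2.imwrite(f"pics/{n}0.png",camera(n)[:,:,::-1])
print(state())
E
```

```text
pics
top {'fovy': 55.223500054002514, 'cx': 319.51724042640143, 'cy': 196.11933338622617, 'distortion': [-0.03308232419588597, 0.0, 0.0, 0.0, 0.0], 'view': [[-0.005939346624236653, -0.9998829785811829, -0.014097989406263127, 0.02470212571628616], [0.9856410905121995, -0.00823269690436883, 0.16865308593560516, -0.5541916851775469], [-0.16874941438594393, -0.012893868515799902, 0.9855746462339106, -1.0133645636703463], [0.0, 0.0, 0.0, 1.0]]}
side {'fovy': 53.10362248263628, 'cx': 328.2106423880253, 'cy': 201.72127430475751, 'distortion': [-0.07795738716335725, 0.0, 0.0, 0.0, 0.0], 'view': [[-0.9344977043987429, -0.355704846699728, -0.013715046766340316, 0.5295082884878427], [0.1615225192382109, -0.4580514659125226, 0.874127754023593, -0.17161423460843384], [-0.31721367601732053, 0.8146550905811074, 0.48550238633591286, -0.8629769006874316], [0.0, 0.0, 0.0, 1.0]]}
{'time_s': 0.1, 'qpos': array([-1.45397936e+00,  3.42642858e-01,  1.52492762e+00,  6.71829685e-06,
        1.27538837e+00, -1.46006740e-01]), 'qd': array([ 0.0003858 ,  0.00120792, -0.00148613,  0.00152073,  0.00042253,
       -0.00136387]), 'effort': array([ 2.36528424e-03, -4.32004130e+01, -2.44694477e+01,  7.19445013e-02,
        5.26163634e-02, -5.50047832e-05]), 'ee_pos': array([ 0.13640396, -0.50684407,  0.40411744]), 'eef_rot': array([-3.11315169e+00, -4.11473272e-01, -4.13945984e-05]), 'contact_force': array([-0.17460212,  0.9094852 ,  0.38037159]), 'moment': array([-0.01893541,  0.02152197,  0.04390516]), 'grip_force': 0.0, 'finger_gap': 1.0020129519704102}
```

View pics/top0.png

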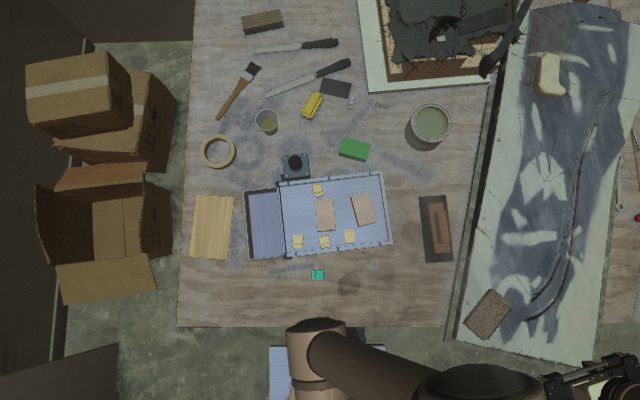

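View pics/side0.png

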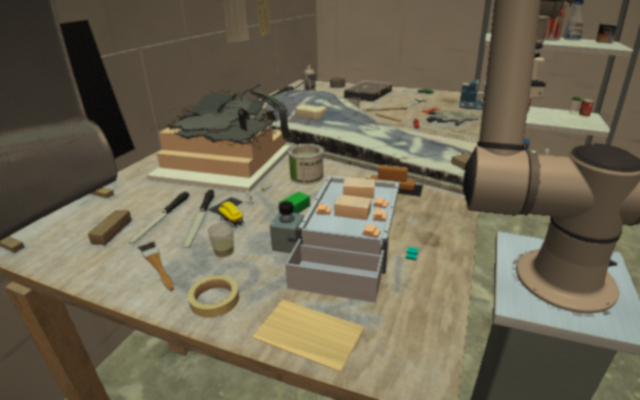

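```bash
cat > h.py <<'E'
import numpy as np,cv2
from cell import *
from scipy.spatial.transform import Rotation as R
def cam(n):
    c=get_calibration(n);f=200/np.tan(np.radians(c['fovy'])/2)
    K=np.array([[f,0,c['cx']],[0,f,c['cy']],[0,0,1]]);V=np.diag([1,-1,-1,1])@np.array(c['view'])
    return K,np.array(c['distortion']),V
def p2w(n,px,z):
    K,D,V=cam(n);u=cv2.undistortPoints(np.array(px,float).reshape(-1,1,2),K,D).reshape(-1,2)
    d=np.c_[u,np.ones(len(u))]@V[:3,:3];o=-V[:3,:3].T@V[:3,3]
    return o+d*((z-o[2])/d[:,2])[:,None]
def w2p(n,P):
    K,D,V=cam(n);return cv2.projectPoints(np.array(P,float).reshape(-1,1,3),V[:3,:3],V[:3,3],K,D)[0].reshape(-1,2)
def crop(n,x0,y0,x1,y1,s,name):
    im=cv2.resize(np.ascontiguousarray(camera(n)[y0:y1,x0:x1,::-1]),None,fx=s,fy=s,interpolation=cv2.INTER_CUBIC)
    cv2.imwrite("pics/"+name,im)
E
python3 -c "
from h import *
crop('top',185,140,465,290,2.8,'c1.png')"
```

```text
(no output)
```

View pics/c1.png

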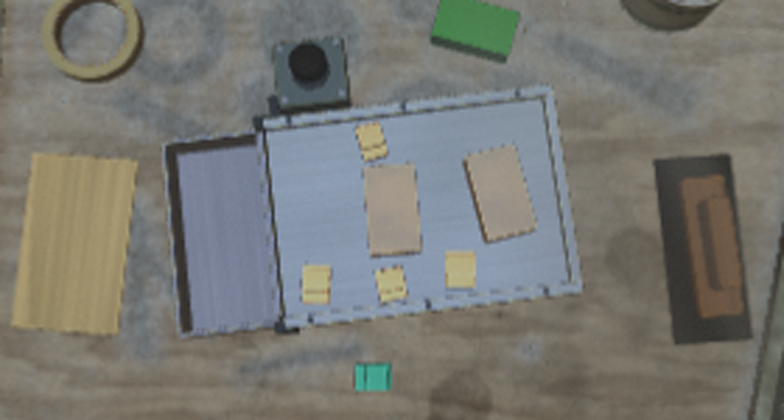

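```bash
cat > m.py <<'E'
from h import *
def f(name,pts,z):
    w=p2w('top',np.array(pts)/2.8+[185,140],z)
    r=cv2.minAreaRect((w[:,:2]*1000).astype(np.float32))
    e=w[1]-w[0];print(name,'mean',w.mean(0).round(4)[:2],'rect',np.round(r[1],1),'yaw e01',np.degrees(np.arctan2(e[1],e[0])).round(1),'e12',np.degrees(np.arctan2(*(w[2]-w[1])[[1,0]])).round(1))
K,D,V=cam('top');print('campos',-V[:3,:3].T@V[:3,3])
f('station rim',[(551,88),(581,292),(285,330),(262,120)],.09)
f('tray top',[(163,146),(262,134),(280,330),(180,336)],.066)
f('knob',[(307,60)],.119)
f('blankA',[(365,167),(415,164),(421,250),(372,254)],.111)
f('blankB',[(465,155),(515,147),(535,231),(485,240)],.111)
f('base',[(680,178),(725,175),(743,315),(697,318)],.027)
f('pad',[(655,157),(730,154),(750,338),(675,343)],.003)
f('board',[(32,153),(137,160),(117,333),(12,328)],.004)
for c in [(371,141),(316,283),(391,283),(460,269)]: f('chip',[c],.09)
f('tape',[(92,37)],.025); f('green',[(475,28)],.03)
E
python3 m.py
```

```text
campos [0.37537613 0.00707055 1.09256081]
station rim mean [ 0.5001 -0.0201] rect [200.2 278.8] yaw e01 -173.7 e12 96.9
tray top mean [0.4762 0.1709] rect [190.5  97.6] yaw e01 -83.5 e12 -174.2Traceback (most recent call last):
  File "m.py", line 9, in <module>
    f('knob',[(307,60)],.119)
    ~^^^^^^^^^^^^^^^^^^^^^^^^
  File "m.py", line 5, in f
    e=w[1]-w[0];print(name,'mean',w.mean(0).round(4)[:2],'rect',np.round(r[1],1),'yaw e01',np.degrees(np.arctan2(e[1],e[0])).round(1),'e12',np.degrees(np.arctan2(*(w[2]-w[1])[[1,0]])).round(1))
      ~^^^
IndexError: index 1 is out of bounds for axis 0 with size 1
```

```bash
sed -i 's/    e=w\[1\]/    if len(w)<3: print(name,w.round(4)); return\n    e=w[1]/' m.py; cat >> m.py <<'E'
# refine station by fitting, then overlay models
def T(x,y,yaw): 
    c,s=np.cos(yaw),np.sin(yaw); return lambda P:np.array([[x+c*p[0]-s*p[1],y+s*p[0]+c*p[1],p[2]] for p in P])
S=T(.4995,-.0151,np.radians(6.5))
print('pred knob',S([(.145,.085,.119)]),'tray',S([(0,.191,.06)]))
im=cv2.imread('pics/c1.png')
def draw(P,col):
    q=(w2p('top',P)-[185,140])*2.8; cv2.polylines(im,[np.round(q).astype(int)],True,col,1)
rc=lambda a,b,z:[(-a,-b,z),(a,-b,z),(a,b,z),(-a,b,z)]
draw(S(rc(.09,.135,.075)),(0,0,255));draw(S([(-.1,-.145,.09),(.1,-.145,.09),(.1,.135,.09),(-.1,.135,.09)]),(0,255,0))
draw(S([(.145+.018*np.cos(t),.085+.018*np.sin(t),.119) for t in np.arange(0,6.3,.3)]),(255,255,0))
draw(S([(.092*a,.191+.044*b,.066) for a,b in((-1,-1),(1,-1),(1,1),(-1,1))]),(255,0,255))
cv2.imwrite('pics/c1o.png',im)
E
python3 m.py
```

```text
campos [0.37537613 0.00707055 1.09256081]
station rim mean [ 0.5001 -0.0201] rect [200.2 278.8] yaw e01 -173.7 e12 96.9
tray top mean [0.4762 0.1709] rect [190.5  97.6] yaw e01 -83.5 e12 -174.2
knob [[0.6351 0.0846 0.119 ]]
blankA mean [0.4953 0.0049] rect [81.  46.5] yaw e01 -87.0 e12 -176.7
blankB mean [ 0.5089 -0.0938] rect [82.6 47.1] yaw e01 -81.3 e12 -168.3
base mean [ 0.4656 -0.3113] rect [140.3  45.6] yaw e01 -86.6 e12 -176.1
pad mean [ 0.4667 -0.3095] rect [189.6  77.7] yaw e01 -88.2 e12 -177.3
board mean [0.4757 0.3316] rect [110.6 180.4] yaw e01 -94.3 e12 175.2
chip [[0.5627 0.0255 0.09  ]]
chip [[0.4284 0.0775 0.09  ]]
chip [[0.428  0.0075 0.09  ]]
chip [[ 0.4405 -0.057   0.09  ]]
tape [[0.6872 0.3159 0.025 ]]
green [[ 0.6911 -0.0809  0.03  ]]
pred knob [[0.63394565 0.08576807 0.119     ]] tray [[0.47787819 0.17467222 0.06      ]]
```

View pics/c1o.png

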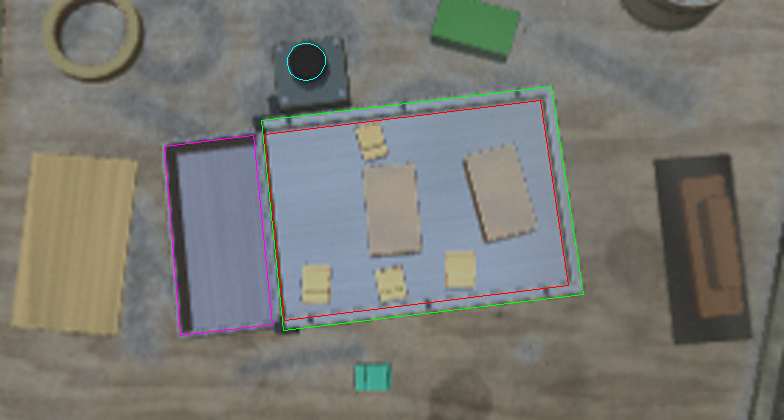

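```bash
cat >> h.py <<'E'
def plan(tgt,psi,fing,step=.06):
    """print rows from present pose to grasp-point tgt (m), tool-x yaw psi (deg)"""
    s=state();R0=R.from_rotvec(s['eef_rot']);g=s['ee_pos']+R0.apply([0,0,.159])
    p=np.radians(psi);Rt=R.from_matrix([[np.cos(p),np.sin(p),0],[np.sin(p),-np.cos(p),0],[0,0,-1]])
    tcp=np.array(tgt)+[0,0,.159];d=tcp-s['ee_pos'];w=(R0.inv()*Rt).as_rotvec()
    n=max(1,int(np.ceil(max(np.linalg.norm(d)/step,np.abs(w).max()/.18))))
    X=[];W=[];Rc=R0
    for i in range(n):
        X.append(np.round(Rc.inv().apply(d/n)*100,2).tolist());W.append(np.round(w/n,3).tolist());Rc=Rc*R.from_rotvec(w/n)
    print('t',s['time_s'],'grasp',g.round(4),'n',n,'F',np.round(s['contact_force'],1),'gap',round(s['finger_gap']*92,1),'grip',s['grip_force'])
    for i in range(0,n,5): print('xyz',X[i:i+5],'rot',W[i:i+5])
def st():
    s=state();R0=R.from_rotvec(s['eef_rot']);m=R0.as_matrix()
    print('t',s['time_s'],'g',(s['ee_pos']+m[:,2]*.159).round(4),'psi',np.degrees(np.arctan2(m[1,0],m[0,0])).round(1),'F',np.round(s['contact_force'],1),'gap',round(s['finger_gap']*92,1),'grip',s['grip_force'])
S=(.4995,-.0151,np.radians(6.5))
def stn(x,y,z=0):
    c,s=np.cos(S[2]),np.sin(S[2]);return [S[0]+c*x-s*y,S[1]+s*x+c*y,z]
E
python3 -c "
from h import *
plan([.4953,.0049,.16],3.3,80)"
```

```text
t 0.15 grasp [ 0.1364 -0.5067  0.2452] n 11 F [ 0.7 -0.9 -0.9] gap 92.2 grip 0.0
xyz [[4.36, -3.64, 0.78], [4.29, -3.73, 0.78], [4.22, -3.8, 0.78], [4.15, -3.88, 0.78], [4.08, -3.96, 0.78]] rot [[-0.0, -0.0, 0.019], [-0.0, -0.0, 0.019], [-0.0, -0.0, 0.019], [-0.0, -0.0, 0.019], [-0.0, -0.0, 0.019]]
xyz [[4.0, -4.03, 0.78], [3.92, -4.11, 0.78], [3.85, -4.18, 0.78], [3.77, -4.25, 0.78], [3.69, -4.32, 0.78]] rot [[-0.0, -0.0, 0.019], [-0.0, -0.0, 0.019], [-0.0, -0.0, 0.019], [-0.0, -0.0, 0.019], [-0.0, -0.0, 0.019]]
xyz [[3.61, -4.39, 0.78]] rot [[-0.0, -0.0, 0.019]]
```

Request:
arm_command(
  xyz=[
    [4.36,-3.64,0.78],
    [4.29,-3.73,0.78],
    [4.22,-3.8,0.78],
    [4.15,-3.88,0.78],
    [4.08,-3.96,0.78],
  ],
  delta_rot=[
    [0,0,0.019],
    [0,0,0.019],
    [0,0,0.019],
    [0,0,0.019],
    [0,0,0.019],
  ],
  fingers=[70,70,70,70,70],
)

```text
time_s: 0.78
ee_pos: [0.3004, -0.2729, 0.3655]
eef_rot: [3.13, 0.261, 0.0]
contact_force: [1.7, -0.4, -0.5]
finger_gap: 0.726
grip_force: 0.0
```

Request:
arm_command(
  xyz=[
    [4.0,-4.03,0.78],
    [3.92,-4.11,0.78],
    [3.85,-4.18,0.78],
    [3.77,-4.25,0.78],
    [3.69,-4.32,0.78],
  ],
  delta_rot=[
    [0,0,0.019],
    [0,0,0.019],
    [0,0,0.019],
    [0,0,0.019],
    [0,0,0.019],
  ],
  fingers=[70,70,70,70,70],
)

```text
time_s: 1.4
ee_pos: [0.4643, -0.0407, 0.3264]
eef_rot: [3.139, 0.114, 0.0]
contact_force: [0.1, -0.8, -0.2]
finger_gap: 0.725
grip_force: 0.0
```

Request:
arm_command(
  xyz=[
    [3.61,-4.39,0.78],
    [0,0,0],
    [0,0,0],
  ],
  delta_rot=[
    [0,0,0.019],
    [0,0,0],
    [0,0,0],
  ],
  fingers=[70,70,70],
)

```text
time_s: 1.78
ee_pos: [0.496, 0.004, 0.3185]
eef_rot: [3.14, 0.086, -0.002]
contact_force: [-1.0, -0.4, -0.0]
finger_gap: 0.725
grip_force: 0.0
```

```bash
python3 -c "
from h import *
plan([.4953,.0049,.100],3.3,80,.02)
cv2.imwrite('pics/s1.png',camera('side')[140:300,240:460,::-1].repeat(3,0).repeat(3,1))
cv2.imwrite('pics/t1.png',camera('top')[:,:,::-1])"
```

```text
t 1.775 grasp [0.4958 0.004  0.1595] n 3 F [-1.  -0.4 -0. ] gap 66.7 grip 0.0
xyz [[-0.02, -0.03, 1.98], [-0.02, -0.03, 1.98], [-0.02, -0.03, 1.98]] rot [[0.0, 0.0, -0.001], [0.0, 0.0, -0.001], [0.0, 0.0, -0.001]]
```

View pics/s1.png

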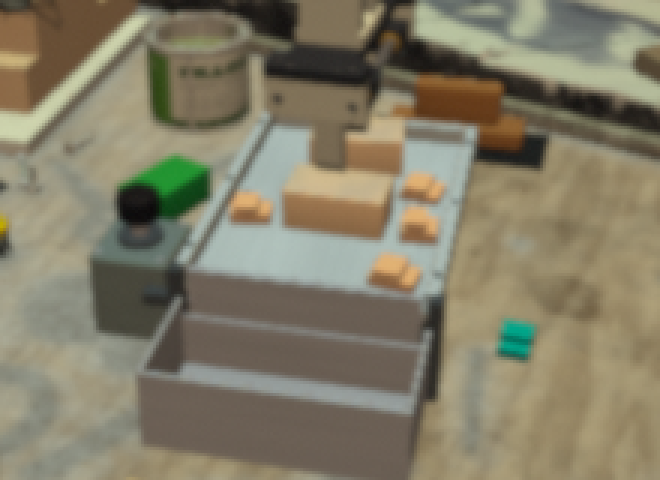

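```bash
python3 -c "
from h import *
print((w2p('side',[(.4958,.004-.04,.14),(.4958,.004+.04,.14),(.4953,.0049,.111)])-[240,140])*3)"
```

```text
[[358.8402625  127.30078981]
 [328.30917575 171.15830465]
 [343.70160187 181.20748868]]
```

Request:
arm_command(
  xyz=[
    [0,-0.1,2.0],
    [0,0,2.0],
    [0,0,2.0],
    [0,0,0],
    [0,0,0],
  ],
  delta_rot=[
    [0,0,0],
    [0,0,0],
    [0,0,0],
    [0,0,0],
    [0,0,0],
  ],
  fingers=[70,70,70,70,70],
)

```text
time_s: 2.5
ee_pos: [0.4964, 0.0042, 0.2598]
eef_rot: [3.14, 0.082, 0.002]
contact_force: [0.2, 0.3, -0.9]
finger_gap: 0.726
grip_force: 0.0
```

Request:
arm_command(
  xyz=[
    [0,0,0],
    [0,0,0],
    [0,0,0],
    [0,0,0],
    [0,0,0],
  ],
  delta_rot=[
    [0,0,0],
    [0,0,0],
    [0,0,0],
    [0,0,0],
    [0,0,0],
  ],
  fingers=[255,255,255,255,255],
)

```text
time_s: 3.12
ee_pos: [0.4964, 0.0049, 0.2594]
eef_rot: [3.14, 0.085, 0.001]
contact_force: [-1.1, -0.6, 6.3]
finger_gap: 0.52
grip_force: 29.9
```

Request:
arm_command(
  xyz=[
    [0,0,-3],
    [0,0,-5],
    [0,0,-2],
    [0,0,0],
  ],
  delta_rot=[
    [0,0,0],
    [0,0,0],
    [0,0,0],
    [0,0,0],
  ],
  fingers=[255,255,255,255],
)

```text
time_s: 3.62
ee_pos: [0.4964, 0.005, 0.36]
eef_rot: [3.14, 0.085, 0.005]
contact_force: [-0.1, -0.7, -0.8]
finger_gap: 0.524
grip_force: 29.9
```

```bash
python3 -c "
from h import *
st()
# board centre (.4757,.3316), long axis yaw -4.5
a=np.radians(-4.6);u=np.array([np.cos(a),np.sin(a)])
for k in(1,-1): print(np.array([.4757,.3316])+k*.042*u)
b=np.array([.4757,.3316])+.042*u
plan([b[0],b[1],.17],85.4,255)"
```

```text
t 3.625 g [0.4969 0.005  0.201 ] psi 3.1 F [-0.1 -0.7 -0.8] gap 48.2 grip 29.87652897834778
[0.51756471 0.32823165]
[0.43383529 0.33496835]
t 3.625 grasp [0.4969 0.005  0.201 ] n 8 F [-0.1 -0.7 -0.8] gap 48.2 grip 29.87652897834778
xyz [[0.48, -4.02, 0.39], [1.19, -3.87, 0.39], [1.86, -3.59, 0.39], [2.48, -3.2, 0.39], [3.01, -2.71, 0.39]] rot [[0.0, -0.0, -0.18], [0.0, -0.0, -0.18], [0.0, -0.0, -0.18], [0.0, -0.0, -0.18], [0.0, -0.0, -0.18]]
xyz [[3.44, -2.13, 0.39], [3.77, -1.48, 0.39], [3.97, -0.78, 0.39]] rot [[0.0, -0.0, -0.18], [0.0, -0.0, -0.18], [0.0, -0.0, -0.18]]
```

Request:
arm_command(
  xyz=[
    [0.48,-4.02,0.39],
    [1.19,-3.87,0.39],
    [1.86,-3.59,0.39],
    [2.48,-3.2,0.39],
    [3.01,-2.71,0.39],
  ],
  delta_rot=[
    [0,0,-0.18],
    [0,0,-0.18],
    [0,0,-0.18],
    [0,0,-0.18],
    [0,0,-0.18],
  ],
  fingers=[255,255,255,255,255],
)

```text
time_s: 4.25
ee_pos: [0.5089, 0.2082, 0.3372]
eef_rot: [-2.786, -1.45, 0.005]
contact_force: [-0.2, -0.6, 0.1]
finger_gap: 0.519
grip_force: 29.9
```

Request:
arm_command(
  xyz=[
    [3.44,-2.13,0.39],
    [3.77,-1.48,0.39],
    [3.97,-0.78,0.39],
    [0,0,0],
    [0,0,0],
  ],
  delta_rot=[
    [0,0,-0.18],
    [0,0,-0.18],
    [0,0,-0.18],
    [0,0,0],
    [0,0,0],
  ],
  fingers=[255,255,255,255,255],
)

```text
time_s: 4.88
ee_pos: [0.5166, 0.3277, 0.326]
eef_rot: [-2.306, -2.133, 0.005]
contact_force: [-0.2, 0.8, -0.5]
finger_gap: 0.522
grip_force: 29.9
```

```bash
python3 -c "
from h import *
st()
plan([.5176,.3282,.031],85.4,255)"
```

```text
t 4.875 g [0.5162 0.3275 0.167 ] psi 85.5 F [-0.2  0.8 -0.5] gap 48.0 grip 29.876460134983063
t 4.875 grasp [0.5162 0.3275 0.167 ] n 3 F [-0.2  0.8 -0.5] gap 48.0 grip 29.876460134983063
xyz [[0.03, 0.04, 4.53], [0.02, 0.04, 4.53], [0.02, 0.03, 4.53]] rot [[-0.001, 0.001, 0.001], [-0.001, 0.001, 0.001], [-0.001, 0.001, 0.001]]
```

Request:
arm_command(
  xyz=[
    [0.03,0.04,5.0],
    [0.02,0.04,5.0],
    [0.02,0.03,2.5],
    [0,0,1.1],
    [0,0,0],
  ],
  delta_rot=[
    [0,0,0],
    [0,0,0],
    [0,0,0],
    [0,0,0],
    [0,0,0],
  ],
  fingers=[255,255,255,255,255],
)

```text
time_s: 5.5
ee_pos: [0.5183, 0.328, 0.1915]
eef_rot: [-2.307, -2.133, 0.001]
contact_force: [-0.1, -0.4, -0.7]
finger_gap: 0.526
grip_force: 29.9
```

Request:
arm_command(
  xyz=[
    [0,0,0],
    [0,0,0],
    [0,0,0],
    [0,0,-3],
    [0,0,-6],
  ],
  delta_rot=[
    [0,0,0],
    [0,0,0],
    [0,0,0],
    [0,0,0],
    [0,0,0],
  ],
  fingers=[70,70,70,70,70],
)

```text
time_s: 6.12
ee_pos: [0.5174, 0.3284, 0.2805]
eef_rot: [-2.304, -2.133, 0.009]
contact_force: [0.8, 0.3, 0.0]
finger_gap: 0.72
grip_force: 0.0
```

Request:
arm_command(
  xyz=[
    [0,0,-3],
    [0,0,0],
  ],
  delta_rot=[
    [0,0,0],
    [0,0,0],
  ],
  fingers=[70,70],
)

```text
time_s: 6.38
ee_pos: [0.5185, 0.3291, 0.315]
eef_rot: [2.304, 2.133, 0.01]
contact_force: [-0.7, -0.4, -0.2]
finger_gap: 0.721
grip_force: 0.0
```

```bash
python3 -c "
from h import *
st()
crop('top',185,140,465,290,2.8,'c2.png')
plan([.5089,-.0938,.16],10.2,70)"
```

```text
t 6.375 g [0.5194 0.3295 0.156 ] psi 85.6 F [-0.7 -0.4 -0.2] gap 66.4 grip 0.0
t 6.425 grasp [0.5184 0.329  0.1538] n 8 F [-0.5 -0.8 -0.1] gap 66.4 grip 0.0
xyz [[-5.28, 0.29, -0.08], [-5.16, 1.15, -0.08], [-4.9, 1.98, -0.08], [-4.51, 2.76, -0.08], [-4.0, 3.46, -0.08]] rot [[0.0, -0.0, 0.164], [0.0, -0.0, 0.164], [0.0, -0.0, 0.164], [0.0, -0.0, 0.164], [0.0, -0.0, 0.164]]
xyz [[-3.38, 4.06, -0.08], [-2.66, 4.56, -0.08], [-1.88, 4.94, -0.08]] rot [[0.0, -0.0, 0.164], [0.0, -0.0, 0.164], [0.0, -0.0, 0.164]]
```

View pics/c2.png

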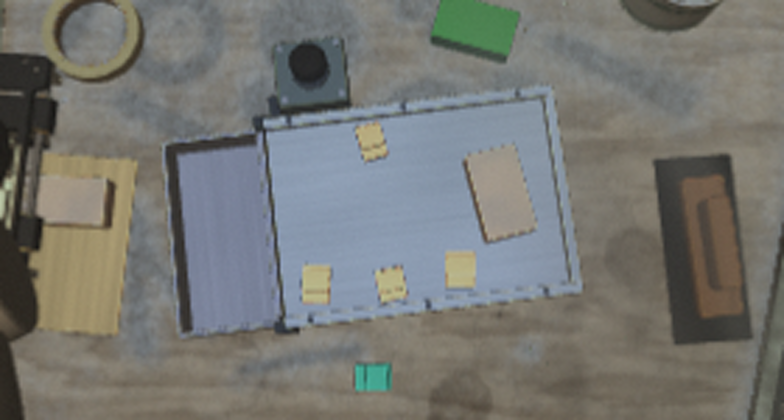

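Request:
arm_command(
  xyz=[
    [-5.28,0.29,-0.2],
    [-5.16,1.15,-0.2],
    [-4.9,1.98,-0.2],
    [-4.51,2.76,-0.1],
    [-4.0,3.46,-0.1],
  ],
  delta_rot=[
    [0,0,0.164],
    [0,0,0.164],
    [0,0,0.164],
    [0,0,0.164],
    [0,0,0.164],
  ],
  fingers=[80,80,80,80,80],
)

```text
time_s: 7.05
ee_pos: [0.5119, 0.0629, 0.3181]
eef_rot: [-2.967, -1.03, 0.004]
contact_force: [1.0, -0.6, 0.3]
finger_gap: 0.685
grip_force: 0.0
```

Request:
arm_command(
  xyz=[
    [-3.38,4.06,-0.08],
    [-2.66,4.56,-0.08],
    [-1.88,4.94,-0.08],
    [0,0,0],
    [0,0,0],
  ],
  delta_rot=[
    [0,0,0.164],
    [0,0,0.164],
    [0,0,0.164],
    [0,0,0],
    [0,0,0],
  ],
  fingers=[80,80,80,80,80],
)

```text
time_s: 7.68
ee_pos: [0.5092, -0.0937, 0.3209]
eef_rot: [-3.127, -0.286, 0.004]
contact_force: [0.0, 0.8, 0.1]
finger_gap: 0.685
grip_force: 0.0
```

```bash
python3 -c "
from h import *
st()
plan([.5089,-.0938,.1],10.2,70,.02)"
```

```text
t 7.675 g [ 0.5088 -0.0935  0.1619] psi 10.4 F [0.  0.8 0.1] gap 63.1 grip 0.0
t 7.675 grasp [ 0.5088 -0.0935  0.1619] n 4 F [0.  0.8 0.1] gap 63.1 grip 0.0
xyz [[-0.0, 0.0, 1.55], [-0.01, 0.0, 1.55], [-0.01, 0.0, 1.55], [-0.01, 0.0, 1.55]] rot [[-0.0, 0.001, 0.001], [-0.0, 0.001, 0.001], [-0.0, 0.001, 0.001], [-0.0, 0.001, 0.001]]
```

Request:
arm_command(
  xyz=[
    [0,0,2.0],
    [0,0,2.0],
    [0,0,1.5],
    [0,0,0.65],
    [0,0,0],
  ],
  delta_rot=[
    [0,0,0],
    [0,0,0],
    [0,0,0],
    [0,0,0],
    [0,0,0],
  ],
  fingers=[80,80,80,80,80],
)

```text
time_s: 8.3
ee_pos: [0.5096, -0.0936, 0.2603]
eef_rot: [-3.128, -0.287, 0.001]
contact_force: [0.2, 0.0, 0.1]
finger_gap: 0.685
grip_force: 0.0
```

Request:
arm_command(
  xyz=[
    [0,0,0],
    [0,0,0],
    [0,0,0],
    [0,0,0],
    [0,0,0],
  ],
  delta_rot=[
    [0,0,0],
    [0,0,0],
    [0,0,0],
    [0,0,0],
    [0,0,0],
  ],
  fingers=[255,255,255,255,255],
)

```text
time_s: 8.93
ee_pos: [0.5098, -0.0941, 0.2612]
eef_rot: [3.128, 0.285, 0.002]
contact_force: [-0.1, 0.1, 5.7]
finger_gap: 0.527
grip_force: 29.7
```

Request:
arm_command(
  xyz=[
    [0,0,-3],
    [0,0,-4],
    [0,0,-2],
    [0,0,0],
  ],
  delta_rot=[
    [0,0,0],
    [0,0,0],
    [0,0,0],
    [0,0,0],
  ],
  fingers=[255,255,255,255],
)

```text
time_s: 9.43
ee_pos: [0.5097, -0.0941, 0.3517]
eef_rot: [3.127, 0.285, 0.004]
contact_force: [0.5, 0.3, -1.1]
finger_gap: 0.526
grip_force: 29.7
```

```bash
python3 -c "
from h import *
st()
plan([.4338,.3350,.17],85.4,255)"
```

```text
t 9.425 g [ 0.5102 -0.0942  0.1927] psi 10.4 F [ 0.5  0.3 -1.1] gap 48.4 grip 29.661405086517334
t 9.425 grasp [ 0.5102 -0.0942  0.1927] n 8 F [ 0.5  0.3 -1.1] gap 48.4 grip 29.661405086517334
xyz [[0.04, -5.45, 0.28], [0.92, -5.37, 0.28], [1.78, -5.15, 0.28], [2.6, -4.79, 0.28], [3.34, -4.3, 0.28]] rot [[0.0, -0.0, -0.164], [0.0, -0.0, -0.164], [0.0, -0.0, -0.164], [0.0, -0.0, -0.164], [0.0, -0.0, -0.164]]
xyz [[4.0, -3.7, 0.28], [4.55, -3.0, 0.28], [4.98, -2.22, 0.28]] rot [[0.0, -0.0, -0.164], [0.0, -0.0, -0.164], [0.0, -0.0, -0.164]]
```

Request:
arm_command(
  xyz=[
    [0.04,-5.45,0.28],
    [0.92,-5.37,0.28],
    [1.78,-5.15,0.28],
    [2.6,-4.79,0.28],
    [3.34,-4.3,0.28],
  ],
  delta_rot=[
    [0,0,-0.164],
    [0,0,-0.164],
    [0,0,-0.164],
    [0,0,-0.164],
    [0,0,-0.164],
  ],
  fingers=[255,255,255,255,255],
)

```text
time_s: 10.05
ee_pos: [0.4609, 0.1757, 0.3349]
eef_rot: [-2.751, -1.515, 0.004]
contact_force: [0.1, -0.5, -0.4]
finger_gap: 0.522
grip_force: 29.7
```

Request:
arm_command(
  xyz=[
    [4.0,-3.7,0.28],
    [4.55,-3.0,0.28],
    [4.98,-2.22,0.28],
    [0,0,0],
    [0,0,0],
  ],
  delta_rot=[
    [0,0,-0.164],
    [0,0,-0.164],
    [0,0,-0.164],
    [0,0,0],
    [0,0,0],
  ],
  fingers=[255,255,255,255,255],
)

```text
time_s: 10.68
ee_pos: [0.4326, 0.3347, 0.3268]
eef_rot: [-2.306, -2.134, 0.004]
contact_force: [0.1, -0.9, -0.6]
finger_gap: 0.52
grip_force: 29.7
```

```bash
python3 -c "
from h import *
st()
plan([.4338,.3350,.031],85.4,255)"
```

```text
t 10.675 g [0.4322 0.3344 0.1678] psi 85.6 F [ 0.1 -0.9 -0.6] gap 47.8 grip 29.661388993263245
t 10.675 grasp [0.4322 0.3344 0.1678] n 3 F [ 0.1 -0.9 -0.6] gap 47.8 grip 29.661388993263245
xyz [[0.02, 0.05, 4.56], [0.02, 0.05, 4.56], [0.01, 0.04, 4.56]] rot [[-0.001, 0.001, 0.001], [-0.001, 0.001, 0.001], [-0.001, 0.001, 0.001]]
```

Request:
arm_command(
  xyz=[
    [0.02,0.05,5.0],
    [0.02,0.05,5.0],
    [0.01,0.04,2.5],
    [0,0,1.15],
    [0,0,0],
  ],
  delta_rot=[
    [0,0,0],
    [0,0,0],
    [0,0,0],
    [0,0,0],
    [0,0,0],
  ],
  fingers=[255,255,255,255,255],
)

```text
time_s: 11.3
ee_pos: [0.4348, 0.3346, 0.1916]
eef_rot: [2.307, 2.132, -0.001]
contact_force: [0.3, -0.1, -0.3]
finger_gap: 0.522
grip_force: 29.7
```

Request:
arm_command(
  xyz=[
    [0,0,0],
    [0,0,0],
    [0,0,0],
    [0,0,-3],
    [0,0,-6],
  ],
  delta_rot=[
    [0,0,0],
    [0,0,0],
    [0,0,0],
    [0,0,0],
    [0,0,0],
  ],
  fingers=[80,80,80,80,80],
)

```text
time_s: 11.92
ee_pos: [0.4337, 0.3352, 0.2808]
eef_rot: [-2.305, -2.133, 0.008]
contact_force: [0.6, 0.7, -0.2]
finger_gap: 0.684
grip_force: 0.0
```

Request:
arm_command(
  xyz=[
    [0,0,-5],
    [0,0,0],
  ],
  delta_rot=[
    [0,0,0],
    [0,0,0],
  ],
  fingers=[80,80],
)

```text
time_s: 12.18
ee_pos: [0.4349, 0.336, 0.3362]
eef_rot: [2.303, 2.133, 0.014]
contact_force: [-0.5, 0.5, 0.4]
finger_gap: 0.687
grip_force: 0.0
```

```bash
python3 -c "
from h import *
st()
plan([.6345,.0850,.17],6.5,70)"
```

```text
t 12.175 g [0.4363 0.3368 0.1772] psi 85.6 F [-0.5  0.5  0.4] gap 63.2 grip 0.0
t 12.175 grasp [0.4363 0.3368 0.1772] n 8 F [-0.5  0.5  0.4] gap 63.2 grip 0.0
xyz [[-2.94, 2.73, 0.1], [-2.43, 3.19, 0.1], [-1.84, 3.56, 0.1], [-1.2, 3.82, 0.1], [-0.53, 3.97, 0.1]] rot [[0.0, -0.001, 0.173], [0.0, -0.001, 0.173], [0.0, -0.001, 0.173], [0.0, -0.001, 0.173], [0.0, -0.001, 0.173]]
xyz [[0.16, 4.01, 0.1], [0.85, 3.92, 0.1], [1.51, 3.71, 0.09]] rot [[0.0, -0.001, 0.173], [0.0, -0.001, 0.173], [0.0, -0.001, 0.173]]
```

Request:
arm_command(
  xyz=[
    [-2.94,2.73,0.1],
    [-2.43,3.19,0.1],
    [-1.84,3.56,0.1],
    [-1.2,3.82,0.1],
    [-0.53,3.97,0.1],
  ],
  delta_rot=[
    [0,0,0.173],
    [0,0,0.173],
    [0,0,0.173],
    [0,0,0.173],
    [0,0,0.173],
  ],
  fingers=[80,80,80,80,80],
)

```text
time_s: 12.8
ee_pos: [0.5592, 0.1774, 0.3253]
eef_rot: [-2.99, -0.963, 0.003]
contact_force: [1.0, -0.7, 0.6]
finger_gap: 0.684
grip_force: 0.0
```

Request:
arm_command(
  xyz=[
    [0.16,4.01,0.1],
    [0.85,3.92,0.1],
    [1.51,3.71,0.09],
    [0,0,0],
    [0,0,0],
  ],
  delta_rot=[
    [0,0,0.173],
    [0,0,0.173],
    [0,0,0.173],
    [0,0,0],
    [0,0,0],
  ],
  fingers=[80,80,80,80,80],
)

```text
time_s: 13.42
ee_pos: [0.6329, 0.0844, 0.3226]
eef_rot: [-3.136, -0.174, 0.004]
contact_force: [-1.0, 0.7, 0.2]
finger_gap: 0.688
grip_force: 0.0
```

```bash
python3 -c "
from h import *
st()
crop('top',185,140,465,290,2.8,'c3.png')
plan([.6345,.0850,.104],6.5,70)"
```

```text
t 13.425 g [0.6325 0.0845 0.1636] psi 6.4 F [-1.   0.7  0.2] gap 63.3 grip 0.0
t 13.475 grasp [0.6325 0.0849 0.164 ] n 1 F [ 0.7  0.6 -0.1] gap 63.2 grip 0.0
xyz [[0.18, 0.01, 6.0]] rot [[-0.0, 0.002, -0.002]]
```

View pics/c3.png

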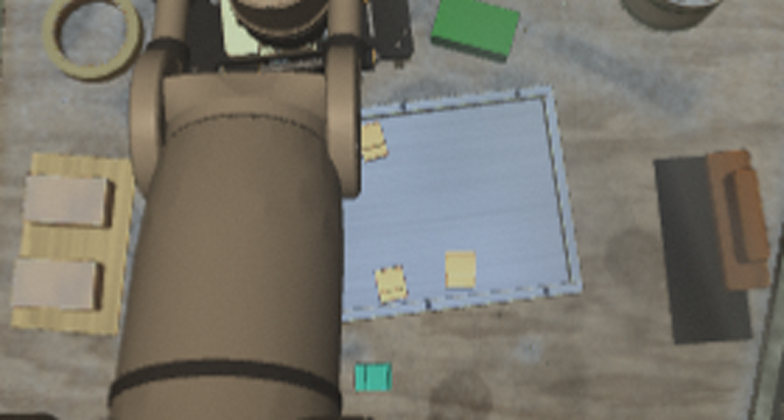

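Request:
arm_command(
  xyz=[
    [0.2,0,3.0],
    [0,0,2.0],
    [0,0,1.0],
    [0,0,0],
  ],
  delta_rot=[
    [0,0,0],
    [0,0,0],
    [0,0,0],
    [0,0,0],
  ],
  fingers=[80,80,80,80],
)

```text
time_s: 13.98
ee_pos: [0.635, 0.0851, 0.2634]
eef_rot: [-3.137, -0.175, 0.002]
contact_force: [0.1, 0.5, 1.0]
finger_gap: 0.683
grip_force: 0.0
```

Request:
arm_command(
  xyz=[
    [0,0,0],
    [0,0,0],
    [0,0,0],
    [0,0,0],
    [0,0,0],
  ],
  delta_rot=[
    [0,0,0],
    [0,0,0],
    [0,0,0],
    [0,0,0],
    [0,0,0],
  ],
  fingers=[255,255,255,255,255],
)

```text
time_s: 14.6
ee_pos: [0.6356, 0.0836, 0.2644]
eef_rot: [3.136, 0.172, 0.002]
contact_force: [-0.4, -5.5, 2.9]
finger_gap: 0.378
grip_force: 30.0
```

Request:
arm_command(
  xyz=[
    [0,0,-0.7],
    [0,0,-0.7],
    [0,0,-0.6],
    [0,0,0],
  ],
  delta_rot=[
    [0,0,0],
    [0,0,0],
    [0,0,0],
    [0,0,0],
  ],
  fingers=[255,255,255,255],
)

```text
time_s: 15.1
ee_pos: [0.6356, 0.0836, 0.2841]
eef_rot: [3.136, 0.172, 0.001]
contact_force: [0.3, -5.0, 1.6]
finger_gap: 0.382
grip_force: 30.0
```

```bash
python3 -c "
from h import *
st()"
```

```text
t 15.1 g [0.6357 0.0835 0.1251] psi 6.3 F [ 0.3 -5.   1.6] gap 35.2 grip 30.00033403193811
```

Request:
arm_command(
  xyz=[
    [0,0,-0.1],
    [0,0,0],
    [0,0,0],
    [0,0,0],
    [0,0,0],
  ],
  delta_rot=[
    [0,0,0],
    [0,0,0],
    [0,0,0],
    [0,0,0],
    [0,0,0],
  ],
  fingers=[255,255,80,80,80],
)

```text
time_s: 15.72
ee_pos: [0.6353, 0.0847, 0.2847]
eef_rot: [-3.136, -0.173, 0.0]
contact_force: [0.1, 0.2, -0.4]
finger_gap: 0.651
grip_force: 0.0
```

Request:
arm_command(
  xyz=[
    [0,0,-2],
    [0,0,-4],
    [0,0,-2],
    [0,0,0],
  ],
  delta_rot=[
    [0,0,0],
    [0,0,0],
    [0,0,0],
    [0,0,0],
  ],
  fingers=[80,80,80,80],
)

```text
time_s: 16.23
ee_pos: [0.6356, 0.0846, 0.3666]
eef_rot: [-3.137, -0.173, -0.006]
contact_force: [-0.5, 0.3, -0.9]
finger_gap: 0.683
grip_force: 0.0
```

```bash
python3 -c "
from h import *
st()
crop('top',390,170,470,270,6,'c4.png')
cv2.imwrite('pics/s2.png',camera('side')[140:300,240:460,::-1].repeat(3,0).repeat(3,1))
plan([.47,-.33,.17],3.5,120)"
```

```text
t 16.225 g [0.6362 0.0846 0.2076] psi 6.3 F [-0.5  0.3 -0.9] gap 62.9 grip 0.0
t 16.325 grasp [0.6349 0.0845 0.2049] n 8 F [-0.4  0.5 -0.9] gap 62.8 grip 0.0
xyz [[-2.62, 4.92, 0.44], [-2.59, 4.94, 0.44], [-2.56, 4.96, 0.44], [-2.53, 4.97, 0.44], [-2.5, 4.99, 0.44]] rot [[-0.0, 0.0, 0.006], [-0.0, 0.0, 0.006], [-0.0, 0.0, 0.006], [-0.0, 0.0, 0.006], [-0.0, 0.0, 0.006]]
xyz [[-2.47, 5.0, 0.44], [-2.44, 5.02, 0.44], [-2.41, 5.03, 0.44]] rot [[-0.0, 0.0, 0.006], [-0.0, 0.0, 0.006], [-0.0, 0.0, 0.006]]
```

View pics/c4.png

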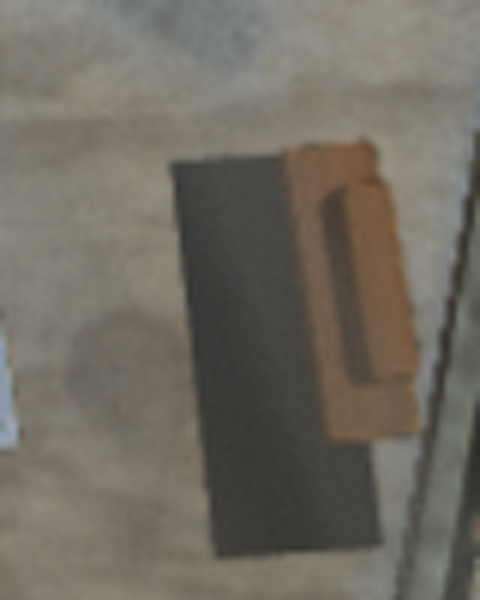

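View pics/s2.png

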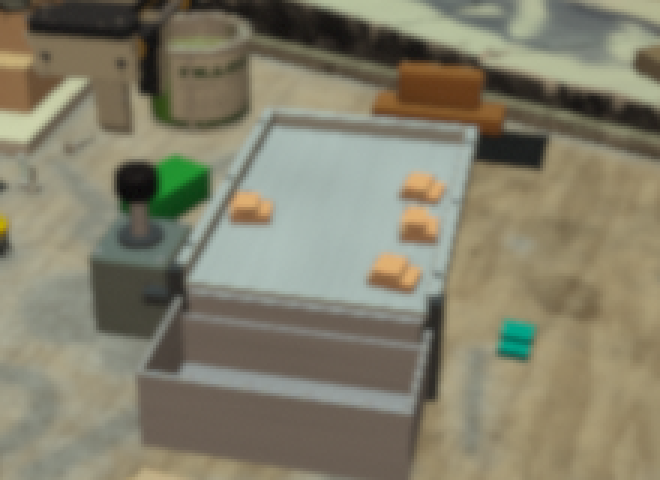

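```bash
python3 -c "
from h import *
q=lambda p:np.array(p)/6+[390,170]
b=p2w('top',q([(287,150),(375,141),(418,437),(328,440)]),.0255);print(b.round(4),b.mean(0))
r=p2w('top',q([(347,187),(382,180),(418,377),(375,381)]),.0675);print(r.round(4),r.mean(0))
for w in (b,r): print(np.degrees(np.arctan2(*((w[0]+w[1]-w[2]-w[3])[[1,0]]))), np.linalg.norm(w[0]-w[1]),np.linalg.norm(w[1]-w[2]))
for z in(0,.1): print(p2w('top',q([(480,130),(440,330),(395,590)]),z).round(3))
# edge of far table in side pic s2
print(w2p('side',[(.47,-.40,0),(.47,-.42,0),(.47,-.45,0),(.6,-.45,0)]), [(360/3+240,80/3+140)])
"

```

```text
[[ 0.5585 -0.3138  0.0255]
 [ 0.5625 -0.3557  0.0255]
 [ 0.4234 -0.3668  0.0255]
 [ 0.4224 -0.325   0.0255]] [ 0.49170342 -0.34032039  0.0255    ]
[[ 0.5341 -0.3273  0.0675]
 [ 0.5372 -0.3434  0.0675]
 [ 0.4481 -0.3538  0.0675]
 [ 0.4465 -0.3345  0.0675]] [ 0.49147776 -0.33976586  0.0675    ]
4.657044141839631 0.042078184390384604 0.1394816979339701
5.6850013273712126 0.016361900450901315 0.08965062259504882
[[ 0.572 -0.416  0.   ]
 [ 0.475 -0.39   0.   ]
 [ 0.353 -0.36   0.   ]]
[[ 0.554 -0.377  0.1  ]
 [ 0.466 -0.353  0.1  ]
 [ 0.355 -0.327  0.1  ]]
[[397.59693524 175.61017653]
 [398.8483519  173.2284222 ]
 [400.66841116 169.76303792]
 [364.48993129 164.72539287]] [(360.0, 166.66666666666666)]
```

```bash
python3 -c "
from h import *
q=lambda p:np.array(p)/6+[390,170]
for z in(0,.03,.06,.1,.15): print(z,w2p('side',p2w('top',q([(480,130),(440,330),(395,590)]),z)).round(0).tolist(), w2p('side',p2w('top',[(552,78)],z)).round().tolist())
im=cv2.imread('pics/side0.png')[90:210,270:500];cv2.imwrite('pics/s3.png',cv2.resize(im,None,fx=3.4,fy=3.4,interpolation=2))
"

```

```text
0 [[370.0, 170.0], [395.0, 177.0], [431.0, 186.0]] [[308.0, 133.0]]
0.03 [[370.0, 163.0], [396.0, 170.0], [431.0, 179.0]] [[309.0, 128.0]]
0.06 [[371.0, 156.0], [397.0, 163.0], [432.0, 171.0]] [[310.0, 123.0]]
0.1 [[373.0, 147.0], [398.0, 153.0], [432.0, 161.0]] [[312.0, 116.0]]
0.15 [[374.0, 135.0], [399.0, 140.0], [433.0, 147.0]] [[314.0, 106.0]]
```

View pics/s3.png

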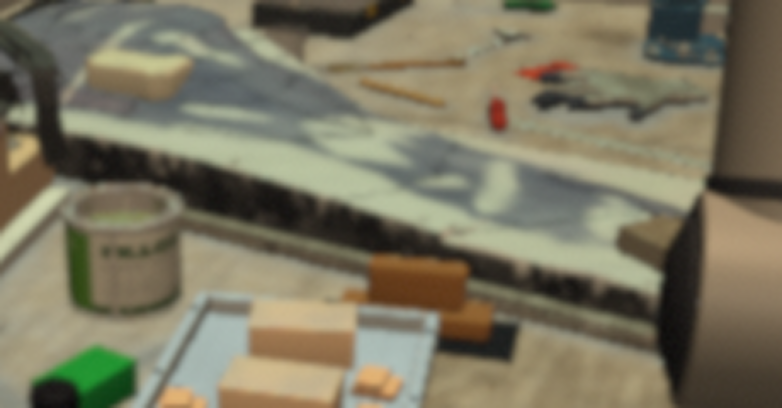

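```bash
python3 -c "
from h import *
im=cv2.imread('pics/top0.png')
for r in (200,225,250): print(r,[int(v) for v in im[r,450:500].sum(1)/3])
for px in [(466,225),(470,225),(473,225),(477,225)]:
  for z in(.03,.06,.09,.12): print(px,z,p2w('top',[px],z).round(3)[0,:2],w2p('side',p2w('top',[px],z)).round(0)[0])
si=cv2.imread('pics/side0.png')
for c in (380,400,420): print(c,[int(v) for v in si[140:200,c].sum(1)/3])
"

```

```text
200 [127, 125, 125, 128, 124, 124, 124, 125, 127, 124, 124, 121, 120, 119, 123, 126, 124, 120, 76, 48, 93, 101, 96, 98, 101, 93, 42, 32, 30, 29, 32, 32, 87, 153, 150, 152, 149, 151, 148, 147, 148, 152, 153, 153, 154, 153, 152, 150, 138, 139]
225 [101, 109, 109, 109, 113, 114, 114, 115, 114, 112, 113, 114, 108, 73, 50, 76, 99, 96, 91, 86, 84, 65, 40, 31, 31, 34, 33, 101, 141, 153, 155, 152, 151, 147, 147, 146, 147, 150, 151, 150, 150, 148, 149, 149, 146, 146, 146, 141, 124, 104]
250 [72, 61, 83, 109, 116, 117, 114, 111, 108, 83, 70, 84, 95, 97, 101, 103, 101, 67, 49, 48, 46, 66, 104, 149, 147, 143, 145, 145, 150, 148, 147, 146, 146, 147, 148, 150, 151, 149, 149, 146, 149, 145, 138, 129, 113, 99, 91, 89, 83, 88]
(466, 225) 0.03 [ 0.472 -0.386] [397. 169.]
(466, 225) 0.06 [ 0.47  -0.375] [397. 162.]
(466, 225) 0.09 [ 0.467 -0.364] [398. 155.]
(466, 225) 0.12 [ 0.464 -0.353] [399. 147.]
(470, 225) 0.03 [ 0.472 -0.397] [397. 168.]
(470, 225) 0.06 [ 0.47  -0.386] [398. 161.]
(470, 225) 0.09 [ 0.467 -0.375] [399. 153.]
(470, 225) 0.12 [ 0.464 -0.363] [400. 146.]
(473, 225) 0.03 [ 0.472 -0.4
[... 450 characters left out ...]
93, 82, 72, 66, 61, 59, 61, 61, 57, 57, 55, 67, 98, 135, 149, 134, 114, 106, 110, 130, 158, 175, 179, 179, 180, 180, 181, 182, 181, 181, 181, 178, 174]
400 [103, 122, 144, 154, 145, 123, 107, 103, 113, 133, 156, 170, 176, 177, 177, 176, 172, 161, 145, 131, 118, 94, 62, 42, 34, 38, 54, 80, 92, 90, 82, 72, 66, 64, 63, 62, 63, 62, 61, 59, 65, 76, 90, 92, 82, 71, 65, 61, 50, 39, 33, 31, 37, 62, 97, 115, 120, 121, 122, 123]
420 [154, 157, 161, 164, 165, 161, 156, 149, 144, 139, 134, 129, 125, 121, 118, 117, 129, 151, 167, 174, 176, 176, 176, 174, 167, 148, 116, 86, 64, 55, 46, 43, 38, 40, 61, 90, 107, 106, 93, 83, 79, 79, 88, 101, 92, 65, 40, 34, 34, 38, 43, 48, 54, 62, 70, 82, 98, 117, 127, 130]
```

```bash
python3 -c "
from h import *
plan([.4916,-.340,.14],5,120)"
```

```text
t 16.325 grasp [0.6349 0.0845 0.2049] n 8 F [-0.4  0.5 -0.9] gap 62.8 grip 0.0
xyz [[-2.36, 5.08, 0.81], [-2.35, 5.08, 0.81], [-2.34, 5.09, 0.81], [-2.32, 5.1, 0.81], [-2.31, 5.1, 0.81]] rot [[-0.0, 0.0, 0.003], [-0.0, 0.0, 0.003], [-0.0, 0.0, 0.003], [-0.0, 0.0, 0.003], [-0.0, 0.0, 0.003]]
xyz [[-2.29, 5.11, 0.81], [-2.28, 5.12, 0.81], [-2.26, 5.12, 0.81]] rot [[-0.0, 0.0, 0.003], [-0.0, 0.0, 0.003], [-0.0, 0.0, 0.003]]
```

Request:
arm_command(
  xyz=[
    [-2.36,5.08,0.2],
    [-2.35,5.08,0.2],
    [-2.34,5.09,0.6],
    [-2.32,5.1,1],
    [-2.31,5.1,1],
  ],
  delta_rot=[
    [0,0,0.003],
    [0,0,0.003],
    [0,0,0.003],
    [0,0,0.003],
    [0,0,0.003],
  ],
  fingers=[115,115,115,115,115],
)

```text
time_s: 16.95
ee_pos: [0.5445, -0.1823, 0.333]
eef_rot: [-3.137, -0.149, 0.003]
contact_force: [0.5, -0.3, -0.3]
finger_gap: 0.552
grip_force: 0.0
```

Request:
arm_command(
  xyz=[
    [-2.29,5.11,1],
    [-2.28,5.12,1],
    [-2.26,5.12,1],
    [0,0,0],
    [0,0,0],
  ],
  delta_rot=[
    [0,0,0.003],
    [0,0,0.003],
    [0,0,0.003],
    [0,0,0],
    [0,0,0],
  ],
  fingers=[115,115,115,115,115],
)

```text
time_s: 17.58
ee_pos: [0.4915, -0.3395, 0.3036]
eef_rot: [-3.137, -0.134, 0.002]
contact_force: [0.3, 0.5, 0.5]
finger_gap: 0.553
grip_force: 0.0
```

```bash
python3 -c "
from h import *
st()
s=camera('side');cv2.imwrite('pics/s4.png',cv2.resize(np.ascontiguousarray(s[90:230,320:500,::-1]),None,fx=4,fy=4,interpolation=2))
plan([.4916,-.340,.058],5,120,.02)"
```

```text
t 17.575 g [ 0.4912 -0.3392  0.1446] psi 4.9 F [0.3 0.5 0.5] gap 50.9 grip 0.0
t 17.625 grasp [ 0.4917 -0.3388  0.1451] n 5 F [ 0.5 -0.6  0. ] gap 50.3 grip 0.0
xyz [[-0.01, 0.02, 1.74], [-0.01, 0.02, 1.74], [-0.01, 0.02, 1.74], [-0.01, 0.02, 1.74], [-0.01, 0.02, 1.74]] rot [[-0.0, 0.0, -0.0], [-0.0, 0.0, -0.0], [-0.0, 0.0, -0.0], [-0.0, 0.0, -0.0], [-0.0, 0.0, -0.0]]
```

View pics/s4.png

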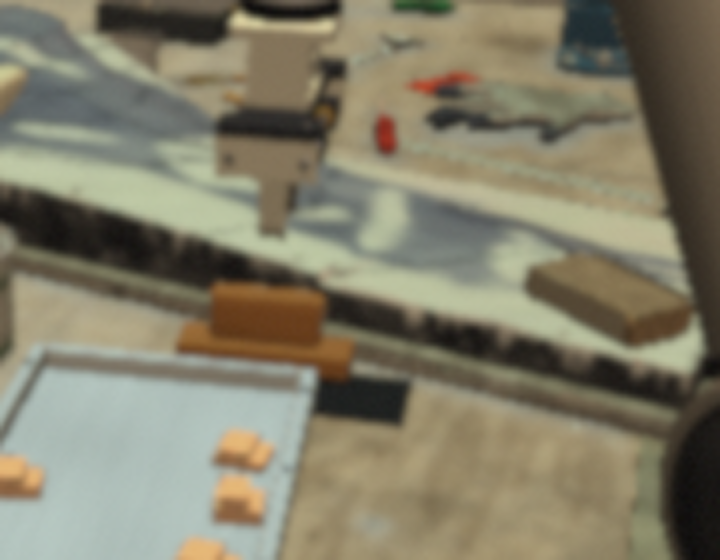

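Gripper sits centred over the scraper's rib, clear of the side table. Descend and grip.

Request:
arm_command(
  xyz=[
    [0,0,2.5],
    [0,0,2.5],
    [0,0,2.0],
    [0,0.1,1.2],
    [0,0,0.4],
  ],
  delta_rot=[
    [0,0,0],
    [0,0,0],
    [0,0,0],
    [0,0,0],
    [0,0,0],
  ],
  fingers=[115,115,115,115,115],
)

```text
time_s: 18.25
ee_pos: [0.4922, -0.3402, 0.2184]
eef_rot: [-3.138, -0.137, 0.001]
contact_force: [-0.3, -0.3, 0.1]
finger_gap: 0.552
grip_force: 0.0
```

Request:
arm_command(
  xyz=[
    [0,0,0],
    [0,0,0],
    [0,0,0],
    [0,0,0],
    [0,0,0],
  ],
  delta_rot=[
    [0,0,0],
    [0,0,0],
    [0,0,0],
    [0,0,0],
    [0,0,0],
  ],
  fingers=[255,255,255,255,255],
)

```text
time_s: 18.88
ee_pos: [0.4918, -0.3413, 0.2194]
eef_rot: [3.138, 0.134, 0.001]
contact_force: [-0.2, 0.1, 3.8]
finger_gap: 0.258
grip_force: 30.0
```

Request:
arm_command(
  xyz=[
    [0,0,-3],
    [0,0,-5],
    [0,0,-5],
    [0,0,-1],
    [0,0,0],
  ],
  delta_rot=[
    [0,0,0],
    [0,0,0],
    [0,0,0],
    [0,0,0],
    [0,0,0],
  ],
  fingers=[255,255,255,255,255],
)

```text
time_s: 19.5
ee_pos: [0.4915, -0.3408, 0.3583]
eef_rot: [-3.138, -0.135, 0.001]
contact_force: [-0.3, 0.4, -2.5]
finger_gap: 0.261
grip_force: 29.9
```

```bash
python3 -c "
from h import *
st()
plan(stn(-.015,-.10,.17),6.5,255)"
```

```text
t 19.5 g [ 0.4914 -0.3407  0.1993] psi 4.9 F [-0.3  0.4 -2.5] gap 24.0 grip 29.94727313518524
t 19.5 grasp [ 0.4914 -0.3407  0.1993] n 4 F [-0.3  0.4 -2.5] gap 24.0 grip 29.94727313518524
xyz [[0.59, -5.59, 0.73], [0.63, -5.58, 0.73], [0.67, -5.58, 0.73], [0.71, -5.57, 0.73]] rot [[-0.0, 0.0, -0.007], [-0.0, 0.0, -0.007], [-0.0, 0.0, -0.007], [-0.0, 0.0, -0.007]]
```

Request:
arm_command(
  xyz=[
    [0.59,-5.59,0.5],
    [0.63,-5.58,0.73],
    [0.67,-5.58,0.73],
    [0.71,-5.57,0.73],
    [0,0,0],
  ],
  delta_rot=[
    [0,0,-0.007],
    [0,0,-0.007],
    [0,0,-0.007],
    [0,0,-0.007],
    [0,0,0],
  ],
  fingers=[255,255,255,255,255],
)

```text
time_s: 20.12
ee_pos: [0.4952, -0.1127, 0.3291]
eef_rot: [-3.133, -0.186, 0.009]
contact_force: [0.7, -1.2, -1.6]
finger_gap: 0.26
grip_force: 29.9
```

```bash
python3 -c "
from h import *
st()
crop('top',255,140,425,290,4,'c5.png')
plan(stn(-.015,-.10,.138),6.5,255)"
```

```text
t 20.125 g [ 0.4942 -0.1122  0.1701] psi 6.8 F [ 0.7 -1.2 -1.6] gap 23.9 grip 29.94762897491455
t 20.175 grasp [ 0.4949 -0.1143  0.1707] n 1 F [ 0.1 -0.1 -2.5] gap 23.7 grip 29.9473437666893
xyz [[0.02, 0.17, 3.27]] rot [[-0.002, 0.004, 0.004]]
```

View pics/c5.png

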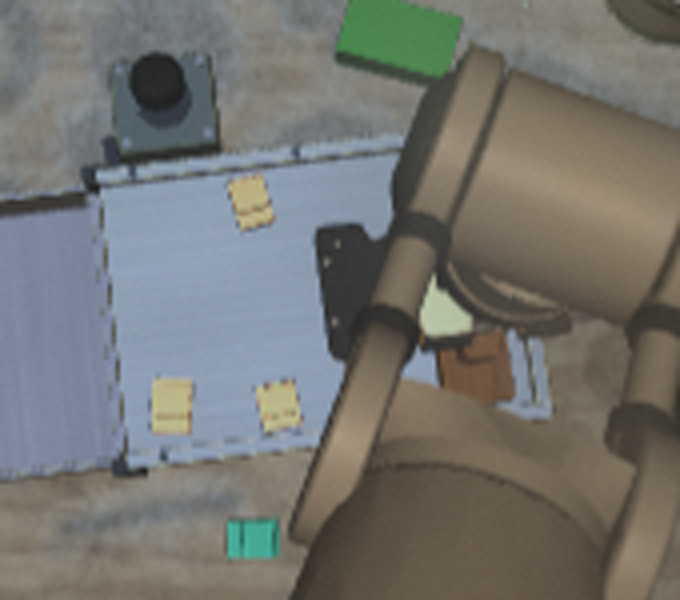

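Request:
arm_command(
  xyz=[
    [0,0.17,1.5],
    [0,0,1.5],
    [0,0,0.3],
    [0,0,0],
  ],
  delta_rot=[
    [0,0,0.004],
    [0,0,0],
    [0,0,0],
    [0,0,0],
  ],
  fingers=[255,255,255,255],
)

```text
time_s: 20.68
ee_pos: [0.4963, -0.1186, 0.2984]
eef_rot: [-3.137, -0.171, 0.001]
contact_force: [0.2, -0.2, -2.6]
finger_gap: 0.259
grip_force: 29.9
```

Request:
arm_command(
  xyz=[
    [0,0,0.1],
    [0,0,0.1],
    [0,0,0],
  ],
  delta_rot=[
    [0,0,0],
    [0,0,0],
    [0,0,0],
  ],
  fingers=[255,255,255],
)

```text
time_s: 21.05
ee_pos: [0.4963, -0.118, 0.2971]
eef_rot: [3.137, 0.172, 0.0]
contact_force: [-0.2, 0.2, -2.1]
finger_gap: 0.263
grip_force: 29.9
```

Request:
arm_command(
  xyz=[
    [0,0,0.1],
    [0,0,0],
  ],
  delta_rot=[
    [0,0,0],
    [0,0,0],
  ],
  fingers=[255,255],
)

```text
time_s: 21.3
ee_pos: [0.4963, -0.118, 0.2959]
eef_rot: [3.137, 0.173, -0.0]
contact_force: [0.1, -0.4, -1.6]
finger_gap: 0.256
grip_force: 29.9
```

```bash
python3 -c "
from h import *
st();print(stn(-.015,-.10))"
```

```text
t 21.3 g [ 0.4963 -0.118   0.1369] psi 6.3 F [ 0.1 -0.4 -1.6] gap 23.6 grip 29.947197139263153
[np.float64(0.4959167435416419), np.float64(-0.11615523377417736), 0]
```

Request:
arm_command(
  xyz=[
    [0,0,0.1],
    [0,0,0],
  ],
  delta_rot=[
    [0,0,0],
    [0,0,0],
  ],
  fingers=[255,255],
)

```text
time_s: 21.55
ee_pos: [0.4963, -0.118, 0.2948]
eef_rot: [3.137, 0.172, -0.0]
contact_force: [-1.0, -0.4, -2.4]
finger_gap: 0.261
grip_force: 29.9
```

Request:
arm_command(
  xyz=[
    [0,0,0.1],
    [0,0,0],
  ],
  delta_rot=[
    [0,0,0],
    [0,0,0],
  ],
  fingers=[255,255],
)

```text
time_s: 21.8
ee_pos: [0.4963, -0.118, 0.2938]
eef_rot: [3.137, 0.172, -0.0]
contact_force: [0.3, -1.0, -1.4]
finger_gap: 0.26
grip_force: 29.9
```

Request:
arm_command(
  xyz=[
    [0,0,0.1],
    [0,0,0],
  ],
  delta_rot=[
    [0,0,0],
    [0,0,0],
  ],
  fingers=[255,255],
)

```text
time_s: 22.05
ee_pos: [0.4963, -0.118, 0.2928]
eef_rot: [3.137, 0.172, -0.0]
contact_force: [-0.1, -0.1, -2.2]
finger_gap: 0.259
grip_force: 29.9
```

Request:
arm_command(
  xyz=[
    [0,0,0.1],
    [0,0,0],
  ],
  delta_rot=[
    [0,0,0],
    [0,0,0],
  ],
  fingers=[255,255],
)

```text
time_s: 22.3
ee_pos: [0.4963, -0.118, 0.2918]
eef_rot: [3.137, 0.172, -0.0]
contact_force: [-0.4, -0.3, -2.4]
finger_gap: 0.26
grip_force: 29.9
```

Request:
arm_command(
  xyz=[
    [0,-1,0],
    [0,-2,0],
    [0,-2,0],
    [0,-2,0],
    [0,-2,0],
  ],
  delta_rot=[
    [0,0,0],
    [0,0,0],
    [0,0,0],
    [0,0,0],
    [0,0,0],
  ],
  fingers=[255,255,255,255,255],
)

```text
time_s: 22.92
ee_pos: [0.4861, -0.0266, 0.292]
eef_rot: [-3.137, -0.174, -0.0]
contact_force: [-0.3, 0.5, -2.3]
finger_gap: 0.255
grip_force: 29.9
```

Request:
arm_command(
  xyz=[
    [0,-2,0],
    [0,-2,0],
    [0,-2,0],
    [0,-2,0],
    [0,0,0],
  ],
  delta_rot=[
    [0,0,0],
    [0,0,0],
    [0,0,0],
    [0,0,0],
    [0,0,0],
  ],
  fingers=[255,255,255,255,255],
)

```text
time_s: 23.55
ee_pos: [0.477, 0.053, 0.292]
eef_rot: [-3.136, -0.177, 0.0]
contact_force: [0.1, -0.1, -1.1]
finger_gap: 0.26
grip_force: 29.9
```

```bash
python3 -c "
from h import *
st()
plan(stn(-.015,.15,.1328),6.5,255,.02)
cv2.imwrite('pics/s5.png',camera('side')[140:300,240:460,::-1].repeat(3,0).repeat(3,1))"
```

```text
t 23.55 g [0.477 0.053 0.133] psi 6.5 F [ 0.1 -0.1 -1.1] gap 23.9 grip 29.947603940963745
t 23.55 grasp [0.477 0.053 0.133] n 4 F [ 0.1 -0.1 -1.1] gap 23.9 grip 29.947603940963745
xyz [[-0.01, -2.0, 0.0], [-0.01, -2.0, 0.0], [-0.01, -2.0, 0.0], [-0.01, -2.0, 0.0]] rot [[-0.0, 0.0, -0.0], [-0.0, 0.0, -0.0], [-0.0, 0.0, -0.0], [-0.0, 0.0, -0.0]]
```

View pics/s5.png

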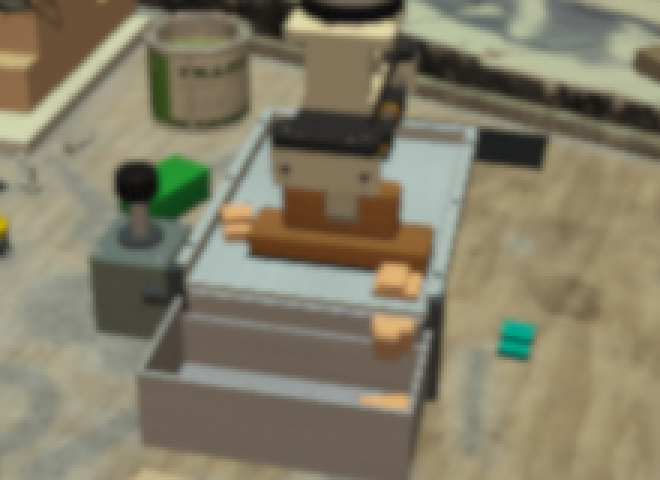

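Request:
arm_command(
  xyz=[
    [0,-2,0],
    [0,-2,0],
    [0,-2,0],
    [0,-1.8,0],
    [0,0,0],
  ],
  delta_rot=[
    [0,0,0],
    [0,0,0],
    [0,0,0],
    [0,0,0],
    [0,0,0],
  ],
  fingers=[255,255,255,255,255],
)

```text
time_s: 24.22
ee_pos: [0.469, 0.129, 0.2919]
eef_rot: [3.137, 0.175, 0.0]
contact_force: [1.0, 0.2, -1.9]
finger_gap: 0.256
grip_force: 29.9
```

```bash
python3 -c "
from h import *
st()
cv2.imwrite('pics/s6.png',camera('side')[140:300,240:460,::-1].repeat(3,0).repeat(3,1))"
```

```text
t 24.225 g [0.469  0.129  0.1329] psi 6.4 F [ 1.   0.2 -1.9] gap 23.5 grip 29.947544038295746
```

View pics/s6.png

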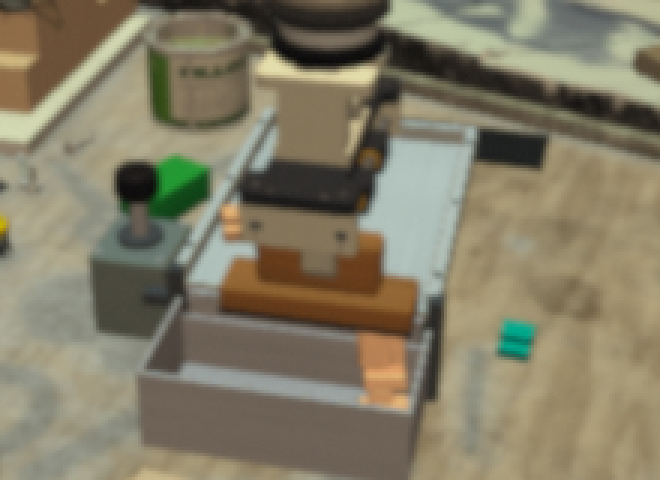

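Request:
arm_command(
  xyz=[
    [0,0,-3],
    [0,0,-3],
    [1.5,5,0],
    [1.5,5,0],
    [0,5,0],
  ],
  delta_rot=[
    [0,0,0],
    [0,0,0],
    [0,0,0],
    [0,0,0],
    [0,0,0],
  ],
  fingers=[255,255,255,255,255],
)

```text
time_s: 24.9
ee_pos: [0.5161, -0.0199, 0.352]
eef_rot: [3.136, 0.172, 0.002]
contact_force: [0.4, -0.2, -1.9]
finger_gap: 0.26
grip_force: 29.9
```

Request:
arm_command(
  xyz=[
    [0,5,0],
    [0,4.5,0],
    [0,0,0],
    [0,0,0],
  ],
  delta_rot=[
    [0,0,0],
    [0,0,0],
    [0,0,0],
    [0,0,0],
  ],
  fingers=[255,255,255,255],
)

```text
time_s: 25.4
ee_pos: [0.5255, -0.1122, 0.3517]
eef_rot: [-3.137, -0.17, 0.001]
contact_force: [0.8, -0.5, -1.1]
finger_gap: 0.26
grip_force: 29.9
```

```bash
cat >> h.py <<'E'
def chips():
    """pale-yellow blobs in top / orange in side, with station coords at chip mid height"""
    for n,(lo,hi),box in(('top',((15,60,140),(32,160,255)),(240,150,400,270)),('side',((6,80,150),(16,170,255)),(270,170,400,300))):
        im=camera(n);h=cv2.cvtColor(np.ascontiguousarray(im),cv2.COLOR_RGB2HSV);m=cv2.inRange(h,lo,hi)
        k=np.zeros_like(m);x0,y0,x1,y1=box;k[y0:y1,x0:x1]=255;m&=k
        N,_,s,c=cv2.connectedComponentsWithStats(m)
        for i in range(1,N):
            if s[i,4]<15: continue
            o=[]
            for z in(.085,.015):
                w=p2w(n,[c[i]],z)[0];d=w[:2]-S[:2];cc,ss=np.cos(S[2]),np.sin(S[2]);o.append(((cc*d[0]+ss*d[1]).round(3),(-ss*d[0]+cc*d[1]).round(3)))
            print(n,c[i].round(1),'area',s[i,4],'bbox',s[i,:4],'stn@plate',o[0],'stn@tray',o[1])
E
python3 -c "
from h import *
t=cv2.imread('pics/top0.png');hh=cv2.cvtColor(t,cv2.COLOR_BGR2HSV);print([hh[p].tolist() for p in((190,318),(241,298),(241,324),(214,325))])
t=cv2.imread('pics/side0.png');hh=cv2.cvtColor(t,cv2.COLOR_BGR2HSV);print([hh[p].tolist() for p in((209,322),(202,380),(228,370),(205,350),(360,300))])
st();chips()
plan(stn(.015,-.10,.1328),6.5,255)"
```

```text
[[24, 75, 181], [28, 65, 181], [27, 67, 180], [18, 38, 161]]
[[16, 128, 178], [17, 126, 211], [17, 124, 224], [19, 90, 195], [23, 59, 169]]
t 25.4 g [ 0.5253 -0.1121  0.1927] psi 6.2 F [ 0.8 -0.5 -1.1] gap 23.9 grip 29.94737148284912
top [370.2 154.2] area 46 bbox [366 150   9  13] stn@plate (np.float64(0.15), np.float64(-0.121)) stn@tray (np.float64(0.169), np.float64(-0.132))
top [388.6 160.8] area 425 bbox [375 150  25  25] stn@plate (np.float64(0.126), np.float64(-0.168)) stn@tray (np.float64(0.143), np.float64(-0.182))
top [308.1 189. ] area 96 bbox [302 183  13  13] stn@plate (np.float64(0.075), np.float64(0.058)) stn@tray (np.float64(0.089), np.float64(0.059))
top [341.6 233.3] area 201 bbox [334 221  16  25] stn@plate (np.float64(-0.053), np.float64(-0.016)) stn@tray (np.float64(-0.049), np.float64(-0.02))
top [280.3 242.4] area 46 bbox [278 237   6  12] stn@plate (np.float64(-0.058), np.float64(0.146)) stn@tray (np.float64(-0.053), np.float64(0.154))
top [271.9 248. ] area 117 bbox [265 242  14  14] stn@plate (np.float64(-0.07), np.float64(0.17)) stn@tray (np.float64(-0.066), np.float64(0.179))
side [317.5 213.4] area 55 bbox [314 208  10  11] stn@plate (np.float64(0.081), np.float64(0.057)) stn@tray (np.float64(0.115), np.float64(-0.056))
side [367.3 260.9] area 390 bbox [359 248  17  28] stn@plate (np.float64(-0.066), np.float64(0.214)) stn@tray (np.float64(-0.053), np.float64(0.123))
t 25.5 grasp [ 0.5255 -0.1111  0.1929] n 2 F [ 0.4  0.2 -2. ] gap 24.0 grip 29.94719624519348
xyz [[-0.0, 0.08, 3.0], [-0.0, 0.08, 3.0]] rot [[-0.0, 0.0, -0.002], [-0.0, 0.0, -0.002]]
```

Request:
arm_command(
  xyz=[
    [0,0,2],
    [0,0,2],
    [0,0,1.6],
    [0,0,0.4],
    [0,0,0],
  ],
  delta_rot=[
    [0,0,0],
    [0,0,-0.004],
    [0,0,0],
    [0,0,0],
    [0,0,0],
  ],
  fingers=[255,255,255,255,255],
)

```text
time_s: 26.12
ee_pos: [0.526, -0.1111, 0.2924]
eef_rot: [3.136, 0.18, 0.001]
contact_force: [-0.2, -0.7, -1.8]
finger_gap: 0.257
grip_force: 30.0
```

```bash
python3 -c "
from h import *
plan(stn(.016,.15,.1328),6.5,255,.02)"
```

```text
t 26.125 grasp [ 0.5261 -0.1112  0.1334] n 13 F [-0.2 -0.7 -1.8] gap 23.6 grip 29.954812824726105
xyz [[0.01, -1.91, 0.0], [0.01, -1.91, 0.0], [0.01, -1.91, 0.0], [0.01, -1.91, 0.0], [0.01, -1.91, 0.0]] rot [[0.0, -0.0, 0.0], [0.0, -0.0, 0.0], [0.0, -0.0, 0.0], [0.0, -0.0, 0.0], [0.0, -0.0, 0.0]]
xyz [[0.01, -1.91, 0.0], [0.01, -1.91, 0.0], [0.01, -1.91, 0.0], [0.01, -1.91, 0.0], [0.01, -1.91, 0.0]] rot [[0.0, -0.0, 0.0], [0.0, -0.0, 0.0], [0.0, -0.0, 0.0], [0.0, -0.0, 0.0], [0.0, -0.0, 0.0]]
xyz [[0.01, -1.91, 0.0], [0.0, -1.91, 0.0], [0.0, -1.91, 0.0]] rot [[0.0, -0.0, 0.0], [0.0, -0.0, 0.0], [0.0, -0.0, 0.0]]
```

Request:
arm_command(
  xyz=[
    [0.02,-2,0],
    [0.01,-2,0],
    [0.01,-2,0],
    [0.01,-2,0],
    [0.01,-2,0],
  ],
  delta_rot=[
    [0,0,0],
    [0,0,0],
    [0,0,0],
    [0,0,0],
    [0,0,0],
  ],
  fingers=[255,255,255,255,255],
)

```text
time_s: 26.75
ee_pos: [0.5149, -0.0107, 0.292]
eef_rot: [3.136, 0.18, 0.0]
contact_force: [0.9, -0.5, -1.3]
finger_gap: 0.265
grip_force: 30.0
```

Request:
arm_command(
  xyz=[
    [0,-1.5,0],
    [0,-1.5,0],
    [0,-1.5,0],
    [0,-1.5,0],
    [0,-1.5,0],
  ],
  delta_rot=[
    [0,0,0],
    [0,0,0],
    [0,0,0],
    [0,0,0],
    [0,0,0],
  ],
  fingers=[255,255,255,255,255],
)

```text
time_s: 27.38
ee_pos: [0.5065, 0.0631, 0.2919]
eef_rot: [3.136, 0.178, 0.0]
contact_force: [0.6, 0.1, -1.3]
finger_gap: 0.263
grip_force: 30.0
```

```bash
python3 -c "
from h import *
st();chips()
plan(stn(.016,.15,.1328),6.5,255,.02)"
```

```text
t 27.375 g [0.5065 0.0631 0.1329] psi 6.5 F [ 0.6  0.1 -1.3] gap 24.2 grip 29.95426207780838
top [258.4 184.6] area 146 bbox [255 174   8  22] stn@plate (np.float64(0.103), np.float64(0.189)) stn@tray (np.float64(0.119), np.float64(0.2))
top [289.5 185.5] area 861 bbox [266 176  48  20] stn@plate (np.float64(0.091), np.float64(0.106)) stn@tray (np.float64(0.105), np.float64(0.111))
top [320.4 186.1] area 145 bbox [317 176   8  21] stn@plate (np.float64(0.079), np.float64(0.024)) stn@tray (np.float64(0.093), np.float64(0.023))
top [245.  257.2] area 175 bbox [241 247   9  22] stn@plate (np.float64(-0.085), np.float64(0.242)) stn@tray (np.float64(-0.083), np.float64(0.257))
top [317.9 258.9] area 179 bbox [314 248   9  22] stn@plate (np.float64(-0.112), np.float64(0.053)) stn@tray (np.float64(-0.111), np.float64(0.055))
side [308.8 227.2] area 94 bbox [302 221  14  12] stn@plate (np.float64(0.084), np.float64(0.121)) stn@tray (np.float64(0.118), np.float64(0.017))
side [367.3 260.7] area 394 bbox [359 248  17  28] stn@plate (np.float64(-0.066), np.float64(0.213)) stn@tray (np.float64(-0.053), np.float64(0.122))
t 27.475 grasp [0.5063 0.0636 0.1329] n 4 F [ 0.4 -0.2 -2. ] gap 23.9 grip 29.954981803894043
xyz [[0.01, -1.81, 0.0], [0.01, -1.81, 0.0], [0.01, -1.81, 0.0], [0.01, -1.81, 0.0]] rot [[-0.0, 0.0, 0.0], [-0.0, 0.0, 0.0], [-0.0, 0.0, 0.0], [-0.0, 0.0, 0.0]]
```

Request:
arm_command(
  xyz=[
    [0,-2,0],
    [0,-2,0],
    [0,-2,0],
    [0,-1.6,0],
    [0,0,0],
  ],
  delta_rot=[
    [0,0,0],
    [0,0,0],
    [0,0,0],
    [0,0,0],
    [0,0,0],
  ],
  fingers=[255,255,255,255,255],
)

```text
time_s: 28.1
ee_pos: [0.4978, 0.1384, 0.2919]
eef_rot: [3.136, 0.181, 0.0]
contact_force: [0.5, 0.4, -2.4]
finger_gap: 0.261
grip_force: 30.0
```

Request:
arm_command(
  xyz=[
    [0,0,-3],
    [0,0,-3],
    [-1,5,0],
    [-0.5,5,0],
    [0,5,0],
  ],
  delta_rot=[
    [0,0,0],
    [0,0,0],
    [0,0,0],
    [0,0,0],
    [0,0,0],
  ],
  fingers=[255,255,255,255,255],
)

```text
time_s: 28.72
ee_pos: [0.4997, -0.0151, 0.3521]
eef_rot: [3.136, 0.179, 0.0]
contact_force: [1.5, -0.0, -2.5]
finger_gap: 0.259
grip_force: 30.0
```

Request:
arm_command(
  xyz=[
    [0,5,-1],
    [0,5,0],
    [0,0,0],
    [0,0,0],
  ],
  delta_rot=[
    [0,0,0],
    [0,0,0],
    [0,0,0],
    [0,0,0],
  ],
  fingers=[255,255,255,255],
)

```text
time_s: 29.22
ee_pos: [0.5111, -0.1127, 0.3616]
eef_rot: [-3.136, -0.177, 0.001]
contact_force: [0.2, 0.5, -2.3]
finger_gap: 0.26
grip_force: 30.0
```

```bash
python3 -c "
from h import *
st();chips()"
```

```text
t 29.225 g [ 0.5109 -0.1126  0.2026] psi 6.5 F [ 0.2  0.5 -2.3] gap 23.9 grip 29.954921901226044
top [372.6 155.8] area 28 bbox [369 153   8   7] stn@plate (np.float64(0.145), np.float64(-0.127)) stn@tray (np.float64(0.164), np.float64(-0.138))
top [389.7 168. ] area 342 bbox [376 157  24  24] stn@plate (np.float64(0.106), np.float64(-0.168)) stn@tray (np.float64(0.121), np.float64(-0.182))
top [258.5 199. ] area 88 bbox [253 194  12  11] stn@plate (np.float64(0.064), np.float64(0.193)) stn@tray (np.float64(0.077), np.float64(0.204))
top [341.5 243.4] area 200 bbox [334 232  15  23] stn@plate (np.float64(-0.08), np.float64(-0.012)) stn@tray (np.float64(-0.077), np.float64(-0.016))
top [280.3 242.4] area 46 bbox [278 237   6  12] stn@plate (np.float64(-0.058), np.float64(0.146)) stn@tray (np.float64(-0.053), np.float64(0.154))
top [271.8 247.9] area 115 bbox [265 242  14  14] stn@plate (np.float64(-0.069), np.float64(0.17)) stn@tray (np.float64(-0.066), np.float64(0.18))
side [367.3 261. ] area 391 bbox [359 248  17  28] stn@plate (np.float64(-0.066), np.float64(0.214)) stn@tray (np.float64(-0.054), np.float64(0.123))
```

```bash
python3 -c "
from h import *
for y in(.147,.16,.18,.2):
  for z in(.01,.03,.05,.075): print(y,z,w2p('side',[stn(-.065,y,z)])[0].round(0),w2p('top',[stn(-.065,y,z)])[0].round(0))
print('far wall top',w2p('side',[stn(-.065,.235,.066)])[0].round(0))
a=camera('top');np.save('top.npy',a)
h=cv2.cvtColor(np.ascontiguousarray(a),cv2.COLOR_RGB2HSV)
for r in range(234,260): print(r,' '.join('%2d/%2d/%3d'%tuple(h[r,c]) for c in range(262,288,2)))
"
```

```text
0.147 0.01 [371. 270.] [283. 246.]
0.147 0.03 [371. 263.] [283. 246.]
0.147 0.05 [371. 255.] [282. 246.]
0.147 0.075 [372. 246.] [281. 245.]
0.16 0.01 [370. 273.] [279. 247.]
0.16 0.03 [370. 266.] [278. 247.]
0.16 0.05 [370. 259.] [277. 246.]
0.16 0.075 [371. 249.] [276. 246.]
0.18 0.01 [368. 279.] [272. 248.]
0.18 0.03 [368. 272.] [271. 247.]
0.18 0.05 [369. 265.] [270. 247.]
0.18 0.075 [369. 255.] [268. 247.]
0.2 0.01 [367. 285.] [265. 249.]
0.2 0.03 [367. 278.] [264. 248.]
0.2 0.05 [367. 270.] [262. 248.]
0.2 0.075 [368. 261.] [261. 248.]
far wall top [365. 275.]
234 112/51/160 113/52/157 112/54/157 111/52/158 111/52/156 113/53/158 110/51/154 112/52/157 113/51/160 112/51/156 108/40/160 114/13/ 99 108/53/183
235 112/51/160 111/50/157 111/51/156 112/52/158 112/52/157 111/50/157 112/53/155 112/52/156 112/53/158 112/53/155 106/33/146 108/20/126 107/54/179
236 111/52/158 111/53/159 112/50/158 112/51/159 112/52/157 111/52/157 112/53/154 113/53/155 113/50/162 170/10/153 75/13/114 109/37/152 108/54/180
237 112/51/160 113/52/158 113/50/158 111/49/160 112/50/159 113/52/157 111/55/154 111/54
[... 2485 characters left out ...]
112/52/162 112/53/159 111/53/158 150/20/140 31/60/191 35/34/166 112/33/145 109/37/152 109/45/152 112/51/136 108/36/122 107/33/ 70 84/27/ 93
256 111/49/161 113/41/149 109/39/145 110/40/158 41/30/170 114/41/148 109/35/151 102/26/146 101/22/125 113/46/121 113/38/108 109/53/ 68 99/34/ 75
257 109/44/158 113/44/149 110/35/153 104/27/144 104/24/118 113/52/123 113/34/136 98/ 9/110 28/37/ 97 17/42/ 84 18/41/ 93 110/53/ 72 109/55/ 65
258 106/24/119 112/47/126 112/35/137 80/ 7/106 20/40/ 96 18/46/ 84 18/44/ 99 17/40/102 19/42/114 19/46/121 20/46/122 107/27/ 65 110/40/ 58
259 19/29/ 98 19/41/ 88 19/40/101 16/45/ 96 16/48/111 19/49/109 18/47/109 18/48/118 18/45/124 18/46/123 17/45/118 19/31/ 91 14/31/ 91
```

```bash
python3 -c "
from h import *
plan(stn(0,.178,.17),6.5,255)"
```

```text
t 29.375 grasp [ 0.5112 -0.1114  0.2029] n 5 F [ 0.1  0.5 -1.9] gap 23.6 grip 29.954928159713745
xyz [[-0.01, -5.5, 0.66], [-0.01, -5.5, 0.66], [-0.01, -5.5, 0.66], [-0.01, -5.5, 0.66], [-0.01, -5.5, 0.66]] rot [[-0.0, 0.0, 0.0], [-0.0, 0.0, 0.0], [-0.0, 0.0, 0.0], [-0.0, 0.0, 0.0], [-0.0, 0.0, 0.0]]
```

Request:
arm_command(
  xyz=[
    [-0.3,-5.5,0.4],
    [-0.3,-5.5,0.4],
    [-0.3,-5.5,0.66],
    [-0.3,-5.5,0.66],
    [0,-5.5,0.66],
  ],
  delta_rot=[
    [0,0,0],
    [0,0,0],
    [0,0,0],
    [0,0,0],
    [0,0,0],
  ],
  fingers=[255,255,255,255,255],
)

```text
time_s: 30.0
ee_pos: [0.4672, 0.162, 0.3342]
eef_rot: [3.136, 0.181, 0.001]
contact_force: [0.7, -0.2, -1.7]
finger_gap: 0.259
grip_force: 30.0
```

Request:
arm_command(
  xyz=[
    [0,0,0],
    [0,0,1.5],
    [0,0,1.5],
    [0,0,1],
    [0,0,0],
  ],
  delta_rot=[
    [0,0,0],
    [0,0,0],
    [0,0,0],
    [0,0,0],
    [0,0,0],
  ],
  fingers=[255,255,255,255,255],
)

```text
time_s: 30.62
ee_pos: [0.4681, 0.1592, 0.2937]
eef_rot: [3.136, 0.178, -0.002]
contact_force: [0.5, 0.2, -1.8]
finger_gap: 0.258
grip_force: 30.0
```

```bash
python3 -c "
from h import *
st();print(stn(-.012,.178))"
```

```text
t 30.625 g [0.4679 0.1591 0.1347] psi 6.5 F [ 0.5  0.2 -1.8] gap 23.7 grip 29.954867362976074
[np.float64(0.4674269656811935), np.float64(0.1603973517452177), 0]
```

Underside is about 77 mm up, over the tray. Lower in small steps, watching the force.

Request:
arm_command(
  xyz=[
    [0,0,0.5],
    [0,0,0.5],
    [0,0,0],
  ],
  delta_rot=[
    [0,0,0],
    [0,0,0],
    [0,0,0],
  ],
  fingers=[255,255,255],
)

```text
time_s: 31.0
ee_pos: [0.4682, 0.1594, 0.2838]
eef_rot: [3.136, 0.179, -0.001]
contact_force: [-0.1, 1.1, -2.3]
finger_gap: 0.259
grip_force: 30.0
```

Request:
arm_command(
  xyz=[
    [0,0,0.4],
    [0,0,0.4],
    [0,0,0],
  ],
  delta_rot=[
    [0,0,0],
    [0,0,0],
    [0,0,0],
  ],
  fingers=[255,255,255],
)

```text
time_s: 31.38
ee_pos: [0.4682, 0.1597, 0.2759]
eef_rot: [-3.136, -0.178, 0.0]
contact_force: [-0.1, 1.2, -0.6]
finger_gap: 0.259
grip_force: 30.0
```

Request:
arm_command(
  xyz=[
    [0,0,0.3],
    [0,0,0.2],
    [0,0,0],
  ],
  delta_rot=[
    [0,0,0],
    [0,0,0],
    [0,0,0],
  ],
  fingers=[255,255,255],
)

```text
time_s: 31.75
ee_pos: [0.4684, 0.1602, 0.2715]
eef_rot: [-3.135, -0.177, -0.002]
contact_force: [-0.4, 6.1, 3.4]
finger_gap: 0.262
grip_force: 30.0
```

Request:
arm_command(
  xyz=[
    [0,0,0.3],
    [0,0,0.2],
    [0,0,0],
  ],
  delta_rot=[
    [0,0,0],
    [0,0,0],
    [0,0,0],
  ],
  fingers=[255,255,255],
)

```text
time_s: 32.12
ee_pos: [0.4686, 0.1606, 0.267]
eef_rot: [-3.134, -0.176, -0.004]
contact_force: [-1.0, 9.2, 6.0]
finger_gap: 0.259
grip_force: 30.1
```

Request:
arm_command(
  xyz=[
    [0,-0.5,0],
    [0,-1,0],
    [0,-0.5,0],
    [0,0,0],
  ],
  delta_rot=[
    [0,0,0],
    [0,0,0],
    [0,0,0],
    [0,0,0],
  ],
  fingers=[255,255,255,255],
)

```text
time_s: 32.62
ee_pos: [0.4659, 0.1797, 0.2659]
eef_rot: [3.136, 0.18, -0.001]
contact_force: [0.2, -0.3, -2.1]
finger_gap: 0.259
grip_force: 30.0
```

Request:
arm_command(
  xyz=[
    [0,0,-4],
    [0,0,-4],
    [0,0,-2.5],
    [0,6,0],
    [0,6,0],
  ],
  delta_rot=[
    [0,0,0],
    [0,0,0],
    [0,0,0],
    [0,0,0],
    [0,0,0],
  ],
  fingers=[255,255,255,255,255],
)

```text
time_s: 33.25
ee_pos: [0.4795, 0.0592, 0.3715]
eef_rot: [3.136, 0.182, 0.002]
contact_force: [1.1, -0.2, -1.4]
finger_gap: 0.258
grip_force: 30.0
```

Request:
arm_command(
  xyz=[
    [0,6,0],
    [0,6,0],
    [0,6,0],
    [0,0,0],
  ],
  delta_rot=[
    [0,0,0],
    [0,0,0],
    [0,0,0],
    [0,0,0],
  ],
  fingers=[255,255,255,255],
)

```text
time_s: 33.75
ee_pos: [0.5001, -0.1227, 0.3708]
eef_rot: [3.136, 0.17, -0.0]
contact_force: [-0.2, 0.7, -1.5]
finger_gap: 0.259
grip_force: 30.0
```

```bash
python3 -c "
from h import *
st();chips()
h=cv2.cvtColor(np.ascontiguousarray(camera('top')),cv2.COLOR_RGB2HSV)
for r in range(228,258): print(r,''.join(('#' if h[r,c,1]>85 else 'o') if 10<h[r,c,0]<34 and h[r,c,1]>50 and h[r,c,2]>110 else '.' for c in range(246,300)))
a=camera('side');hs=cv2.cvtColor(np.ascontiguousarray(a),cv2.COLOR_RGB2HSV)
for r in range(235,282): print(r,''.join('#' if hs[r,c,0]<18 and hs[r,c,1]>80 and hs[r,c,2]>110 else '.' for c in range(300,385)))
"
```

```text
t 33.75 g [ 0.5001 -0.1229  0.2118] psi 6.2 F [-0.2  0.7 -1.5] gap 23.9 grip 29.975732266902924
top [380.2 162. ] area 48 bbox [376 157   9  11] stn@plate (np.float64(0.125), np.float64(-0.145)) stn@tray (np.float64(0.143), np.float64(-0.157))
top [393.1 172.3] area 209 bbox [384 163  16  20] stn@plate (np.float64(0.093), np.float64(-0.175)) stn@tray (np.float64(0.108), np.float64(-0.19))
top [258.5 198.9] area 87 bbox [253 194  12  10] stn@plate (np.float64(0.064), np.float64(0.193)) stn@tray (np.float64(0.077), np.float64(0.204))
top [280.3 242.3] area 45 bbox [278 237   6  12] stn@plate (np.float64(-0.058), np.float64(0.147)) stn@tray (np.float64(-0.053), np.float64(0.154))
top [347.2 250.4] area 193 bbox [340 240  15  22] stn@plate (np.float64(-0.099), np.float64(-0.025)) stn@tray (np.float64(-0.098), np.float64(-0.029))
top [271.8 247.9] area 115 bbox [265 242  14  14] stn@plate (np.float64(-0.07), np.float64(0.17)) stn@tray (np.float64(-0.066), np.float64(0.18))
side [367.3 260.8] area 385 bbox [359 248  17  28] stn@plate (np.float64(-0.066), np.float64(0.214)) stn@tray (np.flo
[... 5332 characters left out ...]
...............................................##############.........
275 .....................................................................#######.........
276 .....................................................................................
277 .....................................................................................
278 .....................................................................................
279 .....................................................................................
280 .....................................................................................
281 .....................................................................................
```

```bash
python3 -c "
from h import *
plan(stn(-.016,.1705,.16),6.5,255)"
```

```text
t 33.95 grasp [ 0.4997 -0.1177  0.2119] n 5 F [ 0.3 -0.6 -1.9] gap 24.2 grip 29.976350963115692
xyz [[-0.09, -5.45, 1.04], [-0.09, -5.45, 1.04], [-0.09, -5.45, 1.04], [-0.09, -5.45, 1.04], [-0.09, -5.45, 1.04]] rot [[-0.0, 0.0, 0.0], [-0.0, 0.0, 0.0], [-0.0, 0.0, 0.0], [-0.0, 0.0, 0.0], [-0.0, 0.0, 0.0]]
```

Request:
arm_command(
  xyz=[
    [-0.09,-5.45,1.04],
    [-0.09,-5.45,1.04],
    [-0.09,-5.45,1.04],
    [-0.09,-5.45,1.04],
    [-0.09,-5.45,1.04],
  ],
  delta_rot=[
    [0,0,0],
    [0,0,0],
    [0,0,0],
    [0,0,0],
    [0,0,0],
  ],
  fingers=[255,255,255,255,255],
)

```text
time_s: 34.58
ee_pos: [0.4634, 0.1546, 0.3191]
eef_rot: [-3.136, -0.182, -0.001]
contact_force: [0.3, 1.0, -1.5]
finger_gap: 0.258
grip_force: 30.0
```

Request:
arm_command(
  xyz=[
    [0,0,0],
    [0,0,1.5],
    [0,0,1.0],
    [0,0,0],
  ],
  delta_rot=[
    [0,0,0],
    [0,0,0],
    [0,0,0],
    [0,0,0],
  ],
  fingers=[255,255,255,255],
)

```text
time_s: 35.08
ee_pos: [0.4644, 0.1513, 0.2936]
eef_rot: [3.136, 0.179, -0.002]
contact_force: [-0.6, -0.0, -2.5]
finger_gap: 0.256
grip_force: 30.0
```

```bash
python3 -c "
from h import *
plan(stn(-.016,.1705,.125),6.5,255)"
```

```text
t 35.075 grasp [0.4642 0.1512 0.1346] n 1 F [-0.6 -0.  -2.5] gap 23.6 grip 29.976325035095215
xyz [[0.01, -0.12, 0.96]] rot [[0.0, 0.002, 0.0]]
```

Request:
arm_command(
  xyz=[
    [0,-0.12,0.3],
    [0,0,0.3],
    [0,0,0.2],
    [0,0,0],
  ],
  delta_rot=[
    [0,0,0],
    [0,0,0],
    [0,0,0],
    [0,0,0],
  ],
  fingers=[255,255,255,255],
)

```text
time_s: 35.58
ee_pos: [0.4645, 0.1526, 0.286]
eef_rot: [3.136, 0.178, -0.0]
contact_force: [0.3, -0.2, -1.3]
finger_gap: 0.26
grip_force: 30.0
```

Request:
arm_command(
  xyz=[
    [0,0,0.2],
    [0,0,0.2],
    [0,0,0.1],
    [0,0,0],
  ],
  delta_rot=[
    [0,0,0],
    [0,0,0],
    [0,0,0],
    [0,0,0],
  ],
  fingers=[255,255,255,255],
)

```text
time_s: 36.08
ee_pos: [0.4648, 0.1528, 0.2818]
eef_rot: [-3.136, -0.179, -0.003]
contact_force: [-0.5, 0.6, 4.7]
finger_gap: 0.257
grip_force: 30.0
```

Request:
arm_command(
  xyz=[
    [0,0,0.2],
    [0,0,0.2],
    [0,0,0],
  ],
  delta_rot=[
    [0,0,0],
    [0,0,0],
    [0,0,0],
  ],
  fingers=[255,255,255],
)

```text
time_s: 36.45
ee_pos: [0.4661, 0.153, 0.279]
eef_rot: [-3.136, -0.179, -0.011]
contact_force: [3.4, 1.6, 9.0]
finger_gap: 0.259
grip_force: 30.0
```

Request:
arm_command(
  xyz=[
    [0,-0.5,0],
    [0,-0.8,0],
    [0,-0.8,0],
    [0,-0.8,0],
    [0,0,0],
  ],
  delta_rot=[
    [0,0,0],
    [0,0,0],
    [0,0,0],
    [0,0,0],
    [0,0,0],
  ],
  fingers=[255,255,255,255,255],
)

```text
time_s: 37.08
ee_pos: [0.461, 0.1822, 0.2768]
eef_rot: [3.136, 0.18, -0.001]
contact_force: [0.9, -0.5, -1.6]
finger_gap: 0.26
grip_force: 30.0
```

Request:
arm_command(
  xyz=[
    [0,0,-4],
    [0,0,-4],
    [0,0,-1.5],
    [0,6,0],
    [0,6,0],
  ],
  delta_rot=[
    [0,0,0],
    [0,0,0],
    [0,0,0],
    [0,0,0],
    [0,0,0],
  ],
  fingers=[255,255,255,255,255],
)

```text
time_s: 37.7
ee_pos: [0.4747, 0.0614, 0.3723]
eef_rot: [3.136, 0.183, 0.001]
contact_force: [1.2, -1.5, -1.8]
finger_gap: 0.262
grip_force: 30.0
```

Request:
arm_command(
  xyz=[
    [0,6,0],
    [0,6,0],
    [0,6,0],
    [0,0,0],
  ],
  delta_rot=[
    [0,0,0],
    [0,0,0],
    [0,0,0],
    [0,0,0],
  ],
  fingers=[255,255,255,255],
)

```text
time_s: 38.2
ee_pos: [0.4953, -0.1205, 0.3718]
eef_rot: [3.136, 0.17, -0.0]
contact_force: [-0.3, 0.6, -1.0]
finger_gap: 0.257
grip_force: 30.0
```

```bash
cat > pile.py <<'E'
from h import *
st()
h=cv2.cvtColor(np.ascontiguousarray(camera('top')),cv2.COLOR_RGB2HSV)
for r in range(230,257): print(r,''.join(('#' if h[r,c,1]>85 else 'o') if 10<h[r,c,0]<34 and h[r,c,1]>50 and h[r,c,2]>110 else '.' for c in range(246,300)))
a=camera('side');hs=cv2.cvtColor(np.ascontiguousarray(a),cv2.COLOR_RGB2HSV)
for r in range(240,280): print(r,''.join('#' if hs[r,c,0]<18 and hs[r,c,1]>80 and hs[r,c,2]>110 else '.' for c in range(345,385)))
E
python3 pile.py
```

```text
t 38.2 g [ 0.4953 -0.1206  0.2128] psi 6.2 F [-0.3  0.6 -1. ] gap 23.6 grip 29.996163547039032
230 ......................................................
231 ......................................................
232 ......................................................
233 ......................................................
234 ......................................................
235 ......................................................
236 ................................###...................
237 ..............................o####...................
238 ..............................o####...................
239 ..............................o####...................
240 ..............................o####...................
241 ..............................o####...................
242 ............................#######...................
243 ......................o.o#o#########..................
244 ....................oooo#######.####..................
245 ...................oooo#########.###..................
246 ..................ooooo####o####.###..................
24
[... 1687 characters left out ...]
.################........
265 ................################........
266 ................################........
267 ................################........
268 .................##############.........
269 ..................###########...........
270 ..................##########............
271 ...................########.............
272 ..................##########............
273 .................##############.........
274 ..................#############.........
275 .......................########.........
276 ........................................
277 ........................................
278 ........................................
279 ........................................
```

```bash
python3 -c "
from h import *
w=p2w('top',np.array([(172,165),(215,555),(382,545)])/6+[390,170],.003);print(w);e=w[0]-w[1];print(np.degrees(np.arctan2(e[1],e[0])))
plan([.4667,-.3095,.16],2.7,255)"
```

```text
[[ 0.55549924 -0.26472999  0.003     ]
 [ 0.37042338 -0.27596774  0.003     ]
 [ 0.37429882 -0.35455661  0.003     ]]
3.474716942332311
t 38.3 grasp [ 0.4948 -0.1169  0.2127] n 4 F [-0.2  0.2 -2.2] gap 23.5 grip 29.99653548002243
xyz [[-1.24, 4.7, 1.31], [-1.16, 4.72, 1.31], [-1.09, 4.74, 1.32], [-1.01, 4.76, 1.32]] rot [[-0.0, 0.0, 0.016], [-0.0, 0.0, 0.016], [-0.0, 0.0, 0.016], [-0.0, 0.0, 0.016]]
```

Request:
arm_command(
  xyz=[
    [-1.24,4.7,0.5],
    [-1.16,4.72,0.5],
    [-1.09,4.74,1.6],
    [-1.01,4.76,2.0],
    [0,0,0],
  ],
  delta_rot=[
    [0,0,0.015],
    [0,0,0.015],
    [0,0,0.015],
    [0,0,0.015],
    [0,0,0],
  ],
  fingers=[255,255,255,255,255],
)

```text
time_s: 38.92
ee_pos: [0.4672, -0.3101, 0.3243]
eef_rot: [-3.139, -0.082, 0.004]
contact_force: [-0.9, -0.0, -1.8]
finger_gap: 0.258
grip_force: 30.0
```

Request:
arm_command(
  xyz=[
    [0,0,0],
    [0,0,0],
  ],
  delta_rot=[
    [0,0,0],
    [0,0,0],
  ],
  fingers=[255,255],
)

```text
time_s: 39.17
ee_pos: [0.4683, -0.3074, 0.3268]
eef_rot: [3.14, 0.088, 0.001]
contact_force: [0.1, 0.2, -2.1]
finger_gap: 0.262
grip_force: 30.0
```

```bash
python3 -c "
from h import *
st();plan([.4665,-.310,.065],3,255,.03)"
```

```text
t 39.175 g [ 0.4684 -0.3075  0.1678] psi 3.2 F [ 0.1  0.2 -2.1] gap 24.1 grip 29.996553361415863
t 39.175 grasp [ 0.4684 -0.3075  0.1678] n 4 F [ 0.1  0.2 -2.1] gap 24.1 grip 29.996553361415863
xyz [[-0.05, 0.06, 2.57], [-0.05, 0.06, 2.57], [-0.05, 0.06, 2.57], [-0.05, 0.06, 2.57]] rot [[0.0, -0.0, 0.001], [0.0, -0.0, 0.001], [0.0, -0.0, 0.001], [0.0, -0.0, 0.001]]
```

Request:
arm_command(
  xyz=[
    [-0.1,0.12,3],
    [-0.1,0.12,3],
    [0,0,3],
    [0,0,1.3],
    [0,0,0],
  ],
  delta_rot=[
    [0,0,0],
    [0,0,0],
    [0,0,0],
    [0,0,0],
    [0,0,0],
  ],
  fingers=[255,255,255,255,255],
)

```text
time_s: 39.8
ee_pos: [0.4662, -0.3111, 0.2233]
eef_rot: [-3.14, -0.086, -0.0]
contact_force: [1.0, -0.2, -2.1]
finger_gap: 0.261
grip_force: 30.0
```

Request:
arm_command(
  xyz=[
    [0,0,0.2],
    [0,0,0.1],
    [0,0,0],
  ],
  delta_rot=[
    [0,0,0],
    [0,0,0],
    [0,0,0],
  ],
  fingers=[255,255,255],
)

```text
time_s: 40.17
ee_pos: [0.4661, -0.3118, 0.2212]
eef_rot: [3.139, 0.084, 0.002]
contact_force: [-0.4, 0.3, 2.9]
finger_gap: 0.262
grip_force: 30.0
```

```bash
python3 -c "
from h import *
st()"
```

```text
t 40.175 g [ 0.4663 -0.312   0.0622] psi 3.1 F [-0.4  0.3  2.9] gap 24.1 grip 30.00127226114273
```

Contact made at the pad. Release, rise, then go to the knob (now 20 mm higher).

Request:
arm_command(
  xyz=[
    [0,0,0],
    [0,0,0],
    [0,0,0],
    [0,0,0],
    [0,0,-3],
  ],
  delta_rot=[
    [0,0,0],
    [0,0,0],
    [0,0,0],
    [0,0,0],
    [0,0,0],
  ],
  fingers=[115,115,115,115,115],
)

```text
time_s: 40.8
ee_pos: [0.4653, -0.3111, 0.2484]
eef_rot: [-3.137, -0.084, 0.006]
contact_force: [-0.1, -0.2, 0.8]
finger_gap: 0.554
grip_force: 0.0
```

Request:
arm_command(
  xyz=[
    [0,0,-5],
    [0,0,-5],
    [0,0,-2],
    [0,0,0],
  ],
  delta_rot=[
    [0,0,0],
    [0,0,0],
    [0,0,0],
    [0,0,0],
  ],
  fingers=[115,90,80,80],
)

```text
time_s: 41.3
ee_pos: [0.466, -0.3117, 0.3717]
eef_rot: [3.138, 0.084, 0.004]
contact_force: [0.6, 0.8, -0.6]
finger_gap: 0.685
grip_force: 0.0
```

```bash
python3 -c "
from h import *
st();plan([.6350,.0843,.20],6.5,80)"
```

```text
t 41.3 g [ 0.4664 -0.3121  0.2127] psi 3.1 F [ 0.6  0.8 -0.6] gap 63.0 grip 0.0
t 41.3 grasp [ 0.4664 -0.3121  0.2127] n 8 F [ 0.6  0.8 -0.6] gap 63.0 grip 0.0
xyz [[2.38, -4.83, 0.15], [2.41, -4.81, 0.15], [2.45, -4.79, 0.15], [2.48, -4.78, 0.15], [2.52, -4.76, 0.16]] rot [[0.0, -0.0, -0.007], [0.0, -0.0, -0.007], [0.0, -0.0, -0.007], [0.0, -0.0, -0.007], [0.0, -0.0, -0.007]]
xyz [[2.55, -4.74, 0.16], [2.59, -4.72, 0.16], [2.62, -4.7, 0.16]] rot [[0.0, -0.0, -0.007], [0.0, -0.0, -0.007], [0.0, -0.0, -0.007]]
```

Request:
arm_command(
  xyz=[
    [2.38,-4.83,0.1],
    [2.41,-4.81,0.1],
    [2.45,-4.79,0.1],
    [2.48,-4.78,0.1],
    [2.52,-4.76,0.1],
  ],
  delta_rot=[
    [0,0,-0.007],
    [0,0,-0.007],
    [0,0,-0.007],
    [0,0,-0.007],
    [0,0,-0.007],
  ],
  fingers=[80,80,80,80,80],
)

```text
time_s: 41.92
ee_pos: [0.572, -0.0625, 0.3631]
eef_rot: [-3.138, -0.14, 0.004]
contact_force: [-0.1, -0.4, 0.3]
finger_gap: 0.686
grip_force: 0.0
```

Request:
arm_command(
  xyz=[
    [2.55,-4.74,0.1],
    [2.59,-4.72,0.1],
    [2.62,-4.7,0.1],
    [0,0,0],
    [0,0,0],
  ],
  delta_rot=[
    [0,0,-0.007],
    [0,0,-0.007],
    [0,0,-0.007],
    [0,0,0],
    [0,0,0],
  ],
  fingers=[80,80,80,80,80],
)

```text
time_s: 42.55
ee_pos: [0.6351, 0.084, 0.3603]
eef_rot: [3.136, 0.173, -0.005]
contact_force: [-0.3, 0.1, 0.1]
finger_gap: 0.689
grip_force: 0.0
```

```bash
cat >> h.py <<'E'
def check():
    a=np.ascontiguousarray(camera('top'));h=cv2.cvtColor(a,cv2.COLOR_RGB2HSV)
    def rect(m,box,z,name):
        k=np.zeros_like(m);x0,y0,x1,y1=box;k[y0:y1,x0:x1]=m[y0:y1,x0:x1]
        c=max(cv2.findContours(k,cv2.RETR_EXTERNAL,cv2.CHAIN_APPROX_NONE)[0],key=cv2.contourArea)[:,0]
        w=p2w('top',c,z)[:,:2]*1000;r=cv2.minAreaRect(w.astype(np.float32));print(name,np.round(r[0],1),np.round(r[1],1),round(r[2],1))
    rect(cv2.inRange(h,(6,110,60),(16,255,255)),(410,180,465,270),.02,'scraper')
    rect(cv2.inRange(a,(0,0,0),(75,75,75)),(410,180,465,270),.003,'pad dark')
    b=cv2.inRange(h,(8,15,150),(19,58,255))
    rect(b,(183,190,232,222),.04,'blankA');rect(b,(183,224,232,262),.04,'blankB')
    print('bd',[h[p].tolist() for p in((212,210),(241,205),(228,212),(252,215))])
E
python3 -c "
from h import *
st();check();chips();plan([.6350,.0843,.127],6.5,80)"
```

```text
t 42.55 g [0.6347 0.0839 0.2013] psi 6.3 F [-0.3  0.1  0.1] gap 63.4 grip 0.0
scraper [ 399.  -295.7] [0. 0.] 0.0
pad dark [ 466.1 -307.7] [186.2  77.7] 3.2
blankA [515.7 334.9] [79.1 42.9] 86.6
blankB [434.1 342.8] [78.5 46.8] 89.8
bd [[16, 35, 166], [16, 39, 168], [22, 81, 166], [22, 82, 164]]
top [248.4 169.5] area 110 bbox [241 165  15  12] stn@plate (np.float64(0.148), np.float64(0.213)) stn@tray (np.float64(0.167), np.float64(0.225))
top [291.1 166.9] area 48 bbox [285 165  14   6] stn@plate (np.float64(0.141), np.float64(0.097)) stn@tray (np.float64(0.159), np.float64(0.101))
top [305.8 178.2] area 213 bbox [302 165   9  27] stn@plate (np.float64(0.105), np.float64(0.06)) stn@tray (np.float64(0.121), np.float64(0.062))
top [265.3 177. ] area 84 bbox [257 174  19   7] stn@plate (np.float64(0.122), np.float64(0.169)) stn@tray (np.float64(0.139), np.float64(0.178))
side [363.4 251. ] area 64 bbox [356 249  16   6] stn@plate (np.float64(-0.053), np.float64(0.183)) stn@tray (np.float64(-0.038), np.float64(0.087))
side [368.4 267.8] area 157 bbox [362 261  15  15] stn@plate (np.float64(-0.072), np.float64(0.235)) stn@tray (np.float64(-0.06), np.float64(0.147))
t 42.7 grasp [0.635  0.0828 0.2027] n 2 F [ 0.3  0.5 -0.3] gap 63.0 grip 0.0
xyz [[0.0, -0.07, 3.78], [0.0, -0.07, 3.78]] rot [[0.0, 0.0, -0.003], [0.0, 0.0, -0.003]]
```

```bash
python3 -c "
from h import *
im=cv2.imread('pics/top0.png')
a=np.ascontiguousarray(camera('top'));h=cv2.cvtColor(a,cv2.COLOR_RGB2HSV)
for r in (212,243,250): print(r,[(c,*h[r,c].tolist()) for c in range(186,238,2)])
for cx,cy in((.5176,.3285),(.434,.335)):
  P=[(cx+sx*.024,cy+sy*.041,z) for z in(.04,.004) for sx,sy in((1,1),(1,-1),(-1,-1),(-1,1))];print(w2p('top',P).round(1).tolist())
hs=cv2.cvtColor(a,cv2.COLOR_RGB2HSV)
for r in range(190,262,3): print(r,''.join('o' if 19<hs[r,c,0]<27 and hs[r,c,1]>60 else ('#' if hs[r,c,0]<=19 and hs[r,c,1]<58 and hs[r,c,2]>145 else '.') for c in range(183,240)))
"
```

```text
212 [(186, 19, 44, 127), (188, 18, 40, 126), (190, 18, 43, 129), (192, 17, 42, 128), (194, 17, 29, 166), (196, 18, 38, 167), (198, 18, 41, 173), (200, 17, 45, 175), (202, 16, 45, 175), (204, 17, 45, 174), (206, 17, 44, 172), (208, 16, 39, 170), (210, 16, 37, 165), (212, 17, 32, 165), (214, 16, 34, 165), (216, 16, 35, 162), (218, 16, 34, 163), (220, 17, 40, 166), (222, 15, 74, 120), (224, 14, 102, 75), (226, 21, 84, 167), (228, 22, 84, 174), (230, 22, 82, 168), (232, 20, 56, 124), (234, 21, 32, 104), (236, 17, 72, 96)]
243 [(186, 19, 33, 132), (188, 22, 46, 139), (190, 17, 32, 166), (192, 17, 39, 168), (194, 18, 41, 173), (196, 17, 44, 174), (198, 17, 44, 174), (200, 17, 44, 174), (202, 15, 46, 173), (204, 17, 39, 170), (206, 15, 34, 164), (208, 16, 34, 166), (210, 16, 34, 166), (212, 15, 31, 162), (214, 16, 37, 164), (216, 17, 40, 166), (218, 16, 67, 122), (220, 14, 99, 75), (222, 20, 85, 159), (224, 22, 81, 167), (226, 22, 84, 163), (228, 19, 105, 141), (230, 18, 72, 92), (232, 18, 75, 102), (234, 17, 70, 109), (236, 18, 73, 116)]
250 [(186, 20, 40, 142), (188, 20, 38, 141), (190, 2
[... 1516 characters left out ...]
ooooooooo.........
229 ........#oooooooooooooooooooooooooooooooooooooo..........
232 .......##........o.oooooooooooooooooooooooooooo..........
235 .......############################.o...ooooooo..........
238 ........###########################....oooooooo..........
241 ......####.########################....ooooooo...........
244 ......#############################....oooooo............
247 .......################.##########.o...ooooooo...........
250 ......#ooooooooooooooooo..........oo..ooooooo............
253 ......oooooooooooooooooooooooooooooooooooooo.............
256 ......ooooooooooooooooooooooooooooooooooooooo.o..........
259 ...............................o.ooooo.ooooo.............
```

```bash
python3 -c "
from h import *
a=np.ascontiguousarray(camera('top')).astype(int)
for r in range(190,268,2): print(r,''.join('#' if a[r,c,0]-a[r,c,2]>40 else ('d' if a[r,c].max()<70 else '.') for c in range(410,465)))
P=[(.4665+x*np.cos(.054)-y*np.sin(.054),-.3115+x*np.sin(.054)+y*np.cos(.054),.027) for x,y in((.07,.022),(.07,-.022),(-.07,-.022),(-.07,.022))];print(w2p('top',P).round(1).tolist())
"
```

```text
190 .......................................................
192 .......................................................
194 .......................................................
196 ............................dddddddd...................
198 .........ddd.................ddddddd...................
200 .........dddd.................dddddd...................
202 .........dddddd.................dddd...................
204 ..........dddddd......#########...dd...................
206 ..........ddddd...................dd...................
208 ..........dddddd............#.#....dd..................
210 ..........ddddddd..................dd..................
212 ...........dddddd...........#...##..d..................
214 ...........ddddddd..........#...#...d..................
216 ...........ddddddd..#.......#........d.................
218 ...........ddddddd..............###....................
220 ...........ddddddd...........#..####...................
222 ............ddddddd..........#..####...................
224 ............ddddddd..#..........###....................
226 ............dddd
[... 604 characters left out ...]
dd.#########.......................
248 ...............ddddddd.#########.....#..d..............
250 ...............ddddddd..#########......................
252 ...............ddddddd..#########.......d..............
254 ...............ddddddddddddddddddd.d...dd..............
256 ................ddddddddddddddddddd.d..................
258 ................dddddddddddddddddddd......d............
260 ................ddddddddddddddddddddd..d...............
262 .................d.....................................
264 .......................................................
266 .......................................................
[[428.5, 203.1], [444.1, 202.2], [449.8, 252.3], [433.9, 253.3]]
```

Request:
arm_command(
  xyz=[
    [0,-0.1,3],
    [0,0,3],
    [0,0,1.5],
    [0,0,0],
  ],
  delta_rot=[
    [0,0,0],
    [0,0,0],
    [0,0,0],
    [0,0,0],
  ],
  fingers=[80,80,80,80],
)

```text
time_s: 43.3
ee_pos: [0.6352, 0.0848, 0.2864]
eef_rot: [3.137, 0.171, -0.003]
contact_force: [1.1, -0.5, 0.5]
finger_gap: 0.684
grip_force: 0.0
```

Request:
arm_command(
  xyz=[
    [0,0,0],
    [0,0,0],
    [0,0,0],
    [0,0,0],
    [0,0,0],
  ],
  delta_rot=[
    [0,0,0],
    [0,0,0],
    [0,0,0],
    [0,0,0],
    [0,0,0],
  ],
  fingers=[255,255,255,255,255],
)

```text
time_s: 43.92
ee_pos: [0.6357, 0.0839, 0.2879]
eef_rot: [3.134, 0.172, 0.002]
contact_force: [0.1, -6.6, 1.2]
finger_gap: 0.379
grip_force: 30.0
```

Request:
arm_command(
  xyz=[
    [0,0,0.7],
    [0,0,0.7],
    [0,0,0.6],
    [0,0,0],
  ],
  delta_rot=[
    [0,0,0],
    [0,0,0],
    [0,0,0],
    [0,0,0],
  ],
  fingers=[255,255,255,255],
)

```text
time_s: 44.42
ee_pos: [0.6357, 0.0839, 0.268]
eef_rot: [3.134, 0.172, 0.002]
contact_force: [-0.2, -5.7, 1.4]
finger_gap: 0.38
grip_force: 30.0
```

Request:
arm_command(
  xyz=[
    [0,0,0.1],
    [0,0,0],
    [0,0,0],
    [0,0,0],
    [0,0,0],
  ],
  delta_rot=[
    [0,0,0],
    [0,0,0],
    [0,0,0],
    [0,0,0],
    [0,0,0],
  ],
  fingers=[255,255,80,80,80],
)

```text
time_s: 45.05
ee_pos: [0.6353, 0.0855, 0.2659]
eef_rot: [-3.137, -0.173, 0.0]
contact_force: [-0.1, -0.3, 0.5]
finger_gap: 0.648
grip_force: 0.0
```

Request:
arm_command(
  xyz=[
    [0,0,-3],
    [0,0,-5],
    [0,0,-4],
    [0,5,-2],
    [0,5,0],
  ],
  delta_rot=[
    [0,0,0],
    [0,0,0],
    [0,0,0],
    [0,0,0],
    [0,0,0],
  ],
  fingers=[80,80,80,80,80],
)

```text
time_s: 45.68
ee_pos: [0.6465, -0.0144, 0.4085]
eef_rot: [3.136, 0.176, 0.007]
contact_force: [0.3, -0.3, -1.5]
finger_gap: 0.688
grip_force: 0.0
```

```bash
python3 pile.py; python3 -c "
from h import *
plan([.27,-.38,.25],6,80)"
```

```text
t 45.675 g [ 0.6472 -0.0145  0.2495] psi 6.4 F [ 0.3 -0.3 -1.5] gap 63.3 grip 0.0
230 ....................................oooooooooooooooooo
231 ....................................oooooooooooooooooo
232 ....................................oooooooooooooooooo
233 ....................................oooooooooooooooooo
234 ...................................ooooooooooooooooooo
235 ...................................ooooooooooooooooooo
236 ...................................ooooooooooooooooooo
237 ...................................ooooooooooooooooooo
238 ...................................ooooooooooooooooooo
239 ...................................ooooooooooooooooooo
240 ..................................oooooooooooooooooooo
241 ..................................oooooooooooooooooooo
242 .................................ooooooooooooooooooooo
243 ......................o.o#........oooooooooooooooooooo
244 ....................oooo##.......ooooooooooooooooooooo
245 ...................oooo##........ooooooooooooooooooooo
246 ..................ooooo##.........oooooooooooooooooooo
247 ...........
[... 2136 characters left out ...]
####.........
275 .......................########.........
276 ........................................
277 ........................................
278 ........................................
279 ........................................
t 45.775 grasp [ 0.6466 -0.0189  0.2472] n 9 F [ 0.1  0.2 -0.5] gap 62.8 grip 0.0
xyz [[-4.58, 3.55, -0.03], [-4.58, 3.56, -0.03], [-4.58, 3.56, -0.03], [-4.58, 3.56, -0.03], [-4.58, 3.56, -0.03]] rot [[0.0, -0.0, 0.0], [0.0, -0.0, 0.0], [0.0, -0.0, 0.0], [0.0, -0.0, 0.0], [0.0, -0.0, 0.0]]
xyz [[-4.58, 3.56, -0.03], [-4.58, 3.56, -0.03], [-4.58, 3.56, -0.03], [-4.58, 3.56, -0.03]] rot [[0.0, -0.0, 0.0], [0.0, -0.0, 0.0], [0.0, -0.0, 0.0], [0.0, -0.0, 0.0]]
```

Pile undisturbed by the shut gate. Move the arm clear for a final check.

Request:
arm_command(
  xyz=[
    [-4.58,3.55,0],
    [-4.58,3.56,0],
    [-4.58,3.56,0],
    [-4.58,3.56,0],
    [-4.58,3.56,0],
  ],
  delta_rot=[
    [0,0,0],
    [0,0,0],
    [0,0,0],
    [0,0,0],
    [0,0,0],
  ],
  fingers=[80,80,80,80,80],
)

```text
time_s: 46.4
ee_pos: [0.4369, -0.2164, 0.406]
eef_rot: [-3.137, -0.174, -0.0]
contact_force: [0.8, -0.8, -0.1]
finger_gap: 0.686
grip_force: 0.0
```

Request:
arm_command(
  xyz=[
    [-4.58,3.56,0],
    [-4.58,3.56,0],
    [-4.58,3.56,0],
    [-4.58,3.56,0],
    [0,0,0],
  ],
  delta_rot=[
    [0,0,0],
    [0,0,0],
    [0,0,0],
    [0,0,0],
    [0,0,0],
  ],
  fingers=[80,80,80,80,80],
)

```text
time_s: 47.02
ee_pos: [0.2696, -0.3796, 0.4059]
eef_rot: [3.137, 0.164, -0.001]
contact_force: [0.5, 0.3, 0.9]
finger_gap: 0.686
grip_force: 0.0
```

```bash
python3 -c "
from h import *
st();check();chips()
a=np.ascontiguousarray(camera('top')).astype(int);b=cv2.imread('pics/top0.png')[:,:,::-1].astype(int)
d=(np.abs(a-b).max(2)>25).astype(np.uint8);d[275:]=0
N,_,s,c=cv2.connectedComponentsWithStats(d)
for i in range(1,N):
  if s[i,4]>25: print('diff',c[i].round(),s[i])
a=np.ascontiguousarray(camera('side')).astype(int);b=cv2.imread('pics/side0.png')[:,:,::-1].astype(int)
d=(np.abs(a-b).max(2)>30).astype(np.uint8)
N,_,s,c=cv2.connectedComponentsWithStats(d)
for i in range(1,N):
  if s[i,4]>25: print('sdiff',c[i].round(),s[i])
"
```

```text
t 47.025 g [ 0.2696 -0.3796  0.2469] psi 6.0 F [0.5 0.3 0.9] gap 63.1 grip 0.0
scraper [ 399.  -295.7] [0. 0.] 0.0
pad dark [ 466.5 -307.8] [188.   78.7] 3.6
blankA [516.4 333.6] [76.6 43.8] 86.5
blankB [432.6 341.5] [76.8 43.4] 86.1
bd [[16, 34, 156], [17, 40, 159], [22, 83, 157], [22, 81, 154]]
top [258.5 198.9] area 88 bbox [253 194  12  10] stn@plate (np.float64(0.064), np.float64(0.193)) stn@tray (np.float64(0.077), np.float64(0.204))
top [278.4 240.5] area 39 bbox [276 236   5  12] stn@plate (np.float64(-0.052), np.float64(0.151)) stn@tray (np.float64(-0.047), np.float64(0.159))
top [269.3 249.2] area 84 bbox [264 243  12  13] stn@plate (np.float64(-0.072), np.float64(0.177)) stn@tray (np.float64(-0.069), np.float64(0.187))
side [363.2 251. ] area 67 bbox [356 249  16   6] stn@plate (np.float64(-0.052), np.float64(0.183)) stn@tray (np.float64(-0.038), np.float64(0.088))
side [368.4 267.6] area 153 bbox [362 261  15  15] stn@plate (np.float64(-0.072), np.float64(0.235)) stn@tray (np.float64(-0.06), np.float64(0.147))
diff [317. 190.] [311 183  13  15 129]
diff [363. 209.] [350 1
[... 732 characters left out ...]
f [494. 179.] [ 460   85   91  148 4092]
sdiff [491. 124.] [487  99  11  42 234]
sdiff [532. 115.] [526 106  13  20 195]
sdiff [467. 112.] [464 109   9   6  33]
sdiff [514. 146.] [492 139  38  12 218]
sdiff [551. 168.] [539 155  33  39 417]
sdiff [590. 182.] [574 162  31  38 360]
sdiff [524. 195.] [ 499  164   50   51 1606]
sdiff [360. 201.] [ 333  179   56   43 1664]
sdiff [634. 190.] [629 182  11  16  41]
sdiff [466. 195.] [462 185   7  24 103]
sdiff [323. 210.] [316 204  15  12 149]
sdiff [632. 221.] [623 217  17   9 111]
sdiff [371. 231.] [362 224  19  15 195]
sdiff [367. 262.] [356 248  21  29 311]
sdiff [288. 322.] [ 267  297   43   48 1132]
sdiff [328. 336.] [ 307  309   42   52 1243]
```

```bash
python3 -c "
from cell import *
print(sign_off())"
```

```text
the job is handed in; nothing more can be done
None
```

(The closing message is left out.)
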